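Load the magnetic bed with weld-test plates

TASK

Get the magnetic bed ready for test welds: flip its over-centre latch open and swing the cover right back so that it stays open, then take the steel plates off the stack one at a time, and the odd one that may lie loose beside the bed, and lay every one of them flat and squarely in the middle of a bay of its own in the bed, long side across the bed from front to back (any bay will do). When all are in, throw the selector lever into the marked middle notch, and leave the other things on the bench where they are.

Things in the scene. Friction and masses are not known exactly. Their poses are not given: they have to be found in the camera images.
- jig: the magnetic bed: a fixed low tray 116 mm (x) by 378 mm (y) by 40 mm high with 6 mm gold-painted walls round a bed with four bays in a row. Origin: centre of its underside, on the bench; x points from its front (the latch side, nearest the robot) to its back (the hinge side), y along the row of bays, z up.
- bay0 (a point): centre of bay 0 of the magnetic bed, on the bed face that the plate lies on (12 mm over the bench); axes as the bed's. Bays lie side by side along the bed's y at 82 mm pitch, bay 0 at its -y end, bay 3 at its +y end. Each is a flat recess 68 mm (y) by 104 mm (x), between ribs only 5 mm high: 14 mm wide between bays, 26 mm wide beyond bays 0 and 3. A plate lies in a bay with its 80 mm side along x and 9 mm to spare either side.
- bay1 (a point): centre of bay 1 of the magnetic bed, on the bed face that the plate lies on (12 mm over the bench); axes as the bed's. Bays lie side by side along the bed's y at 82 mm pitch, bay 0 at its -y end, bay 3 at its +y end. Each is a flat recess 68 mm (y) by 104 mm (x), between ribs only 5 mm high: 14 mm wide between bays, 26 mm wide beyond bays 0 and 3. A plate lies in a bay with its 80 mm side along x and 9 mm to spare either side.
- bay2 (a point): centre of bay 2 of the magnetic bed, on the bed face that the plate lies on (12 mm over the bench); axes as the bed's. Bays lie side by side along the bed's y at 82 mm pitch, bay 0 at its -y end, bay 3 at its +y end. Each is a flat recess 68 mm (y) by 104 mm (x), between ribs only 5 mm high: 14 mm wide between bays, 26 mm wide beyond bays 0 and 3. A plate lies in a bay with its 80 mm side along x and 9 mm to spare either side.
- bay3 (a point): centre of bay 3 of the magnetic bed, on the bed face that the plate lies on (12 mm over the bench); axes as the bed's. Bays lie side by side along the bed's y at 82 mm pitch, bay 0 at its -y end, bay 3 at its +y end. Each is a flat recess 68 mm (y) by 104 mm (x), between ribs only 5 mm high: 14 mm wide between bays, 26 mm wide beyond bays 0 and 3. A plate lies in a bay with its 80 mm side along x and 9 mm to spare either side.
- latch (a joint): angle of the over-centre toggle latch in the middle of the bed's front wall, rad: 0 closed (its claw lies over the cover's front edge and holds it down, its handle leans 0.5 rad from upright towards the bed's back), 2.0 fully open (handle lies out level to the front, towards the robot). Its spring has its dead centre at 1.0: short of that it snaps shut again, beyond it snaps open by itself. About 8 to 11 N at the handle's tip flips it.
- latch_tip (a point): centre of the round black bar at the end of the latch handle (bar 34 mm along the bed's y, 10 mm thick; below it a steel strip 30 mm wide, 6 mm thick). The pivot lies on the bed's centre line, 78 mm in front of the bed's origin and 40 mm over the bench, axis along y; this point is 57 mm from it. Push the bar from behind, towards the front.
- cover (a joint): opening angle of the bed's cover, rad: 0 closed, 1.9 fully back against its stop. Its hinge axis runs along the bed's y, 58 mm behind the bed's origin, 40 mm over the bench; the closed cover, 6 mm thick, covers the whole bed. It falls shut if let go below 1.5, falls back to its stop and stays if let go beyond 1.65. 0.3 kg; the latch holds it down while closed.
- cover_knob (a point): centre of the cover's black knob: a round disc 26 mm across and 14 mm thick (thickness along the bed's y, flat faces to +y and -y), standing on a narrow stem, its centre 22 mm above the cover's upper face, near the cover's front edge and 100 mm to the -y side of the middle. Pinch it across its thickness; it can turn between the fingers.
- magazine: fixed stand for the stack: base plate 130 x 90 x 6 mm with a block 60 x 34 mm, its top 16 mm over the bench, on which the lowest plate lies; x along the plates' long side. Six upright guide pins, 8 mm thick, tops 66 mm over the bench, stand loosely round the stack: at x = +-30, y = +-33 mm and at x = +-48, y = 0 mm. The middle of each long side is clear for the fingers. Lift plates straight up out of the pins. Origin: centre of its underside.
- plate1: one of two to four identical plain steel weld-test plates, 80 x 50 x 12 mm, 0.26 to 0.52 kg. Origin: centre of its underside (12 mm below its top face); x along the 80 mm side, y along the 50 mm side, z up. Starts as the lowest of the stack in the magazine.
- plate2: one of two to four identical plain steel weld-test plates, 80 x 50 x 12 mm, 0.26 to 0.52 kg. Origin: centre of its underside (12 mm below its top face); x along the 80 mm side, y along the 50 mm side, z up. Starts second from below in the stack.
- plate3: one of two to four identical plain steel weld-test plates, 80 x 50 x 12 mm, 0.26 to 0.52 kg. Origin: centre of its underside (12 mm below its top face); x along the 80 mm side, y along the 50 mm side, z up. Starts on top of the stack, or is absent (no pose given).
- plate4: one of two to four identical plain steel weld-test plates, 80 x 50 x 12 mm, 0.26 to 0.52 kg. Origin: centre of its underside (12 mm below its top face); x along the 80 mm side, y along the 50 mm side, z up. Starts lying flat and loose on the open bench, or is absent (no pose given).
- selector: the selector: a fixed grey box 100 (x) x 80 (y) x 50 mm high with a lever on top between two notched dark steel quadrants, 17 mm to either side of the lever and up to 45 mm high over the box; small white marks show the middle notch. Origin: centre of its underside; the lever swings in its x-z plane.
- lever (a joint): angle of the selector lever, rad: 0 the first notch (leaning 0.5 rad to the selector's -x), 0.5 the marked middle notch (upright), 1.0 the last notch (leaning 0.5 rad to +x). Springs into the nearest notch when let go; about 4 N at the knob moves it on. Starts in the first notch.
- lever_tip (a point): centre of the lever's black ball knob, 26 mm across, 88 mm from the lever's pivot, which lies at the middle of the selector's top, 50 mm over the bench, axis along the selector's y.
- pliers: long-nosed pliers with orange grips, 160 mm long, lying on the bench; not needed. Origin near its rivet.
- wrench: open-ended wrench lying on the bench; not needed.
- spray: spray can, 66 mm across, 190 mm high, standing; not needed. Origin: centre of its base.
- spool: spool of copper-coloured wire, 100 mm across, 55 mm high; not needed. Origin: centre of its base.
- hammer: hammer lying on the bench; not needed.
- square: dark L-shaped magnetic square, arms 70 mm, 18 mm high; not needed; sometimes absent. Origin: its corner.
- tip_box: small black open box, 90 x 70 x 35 mm; not needed. Origin: centre of its underside.
Things that resemble listed ones, but are neither listed nor needed, are in the scene too. Leave any turquoise look-alike of the plate4 alone. Leave any pink look-alike of the plate3 alone.

How it is judged:
By the outcome, as a careful person would: the job done as asked, in the order asked, and still so for the second after the job is handed in, with the robot touching nothing.
Of plate3, plate4, square only 1 to 3 are there at a start; the rules pass over those that are not, and their reading is None.
At some moment in a run one of plate1, plate2, plate3, plate4 may be knocked a few centimetres aside while the robot is not near it.
It also fails if it takes over 210 s, if anything falls off the work surface, if the arm or the gripper's body presses on something with over 40 N, if the wrist force passes 120 N, or if a joint passes its speed limit or range.

ROBOT

A 6-joint arm with a two-finger parallel gripper is mounted at the origin on the work surface. World frame = base frame: x ahead of the robot, y to its left, z up, the work surface at z = 0. Lengths are in m, angles in rad, forces in N, time in s.
With the tool pointing down it reaches from about 0.375 to 0.9 m from the base axis. Payload 3.1 kg.
Tool frame: the origin (TCP) lies at the very end of the fingers, on their centre line; the grasp point (between the pads) lies 19 mm behind it; x points along the fingers, z is the direction in which the jaws open and shut, and the axes are right-handed (so a half turn about x gives the same grasp; the last joint's range is limited). The gripper opens to 85 mm and grips with 20 to 120 N. Pads are 22 mm wide; open, the fingers measure 114 mm over their backs; the gripper's body (76 mm by 85 mm) begins 54 mm behind the grasp point. The pads swing forward as they close: fully open they stand 13 mm farther back than shut.
Start: joints at [1.137, 0.527, 1.433, -0, 1.181, -0.178], TCP at [0.157, 0.605, 0.231] pointing down, gripper open.
Joint ranges: [-3.08, 3.08], [-0.75, 2.2], [0.22, 2.44], [-1.43, 4.57], [0, 2.65], [-2.85, 2.85]. Speed limits (rad/s): [2.79, 2.79, 3.14, 3.14, 3.14, 3.14].

INTERFACE

Orientations are given as a unit quaternion [x, y, z, w].
In Python, from station import manip, viewer, job gives the robot as it stands.
- The arm moves only by the tool move_arm, never from a script. Its argument "deltas" is one flat list of numbers, 7 for each row, row after row: the finger opening in mm, from 0 to 85.4, then the shift along the tool's x, y, z in mm, then the turn, a rotation vector about the tool's x, y, z in degrees. In form: [jaw, tx, ty, tz, rx, ry, rz, jaw, tx, ty, tz, rx, ry, rz, ...]. A call has 1 to 10 rows; each row shifts and turns the commanded pose from where the row before left it, along the tool's axes as they then stand; what a row does not reach is not made up. A row lasts 1/10 s, in which the tool goes at most 50 mm and 8.59 degrees, less where a joint would pass 70% of its speed; a pose out of reach is approached as far as the arm can. A call is refused whole if a number of a shift passes 50 or a number of a turn 8.59, either way. A call with a gripper value outside its range is refused whole. The fingers move at their own pace and stop on an object; "force" is the grip in N (left out, the last holds). Time passes only in rows, so rows that do not move let the fingers close. It gives the time, the measured TCP pose, the force and the opening at its end, in the units of the state.
- manip.sense(): the state, without advancing time (a new reading comes with each control period).
- viewer.snapshot(name): name is "scene" or "top" or "wrist"; returns a dict with "image" (400x640x3 uint8, red, green, blue), "depth" (400x640 float32, m along the optical axis (not along the pixel's ray), 0 where there is no reading), "fovy" (degrees; the focal length in pixels is half the picture's height over the tangent of half this angle, whatever the lens; pixels are square), "cx", "cy" (the principal point, pixels), "R" (3x3) and "t" (3): a world point X has camera coordinates R X + t. Camera axes: x right, y down, z forward; pixel columns grow to the right and rows downward; lengths in m; the calibration is good to about 2 mm. The wrist camera is an equidistant fisheye: a pixel r from the principal point sees the ray r / f radians off the axis. A picture is of the moment at which its call begins.
- job.sign_off(): hands the job in, once; it reports no verdict.
The state is a dict: "t": time; "q": joint angles; "qd": joint speeds; "tau": joint torques, N m; "tcp_pos": TCP position; "tool_rot": TCP orientation; "force": force on the tool from outside, world axes, zero at the start; "ft_torque": the same for the moment, N m; "finger_gap": opening from 0.0 (shut) to 1.0 (fully open).
Only numpy, scipy, OpenCV 4.12 (cv2) and the standard library are available. Lean on these libraries where they do the work, as an engineer would, in place of code of your own. Each camera call takes 0.05 s, during which the arm holds its last target.

## Working session

There is one attempt and no reset: what is moved stays moved. The work goes in short steps, Python scripts to look and compute and a tool call to move; the robot and the scene stay as the last step left them, time stands still between calls to the robot, and variables do not carry over. Pictures are saved under pics/ and viewed, and the job is handed in when it is done.

Besides the shell and the picture viewer there is one more tool, called as name(argument=value, ...) on one line, values as JSON. move_arm: Moves the arm, as the interface text tells. Its arguments: {"type":"object","properties":{"deltas":{"type":"array"},"force":{"type":"number"}},"required":["deltas"]}

```bash
ls; mkdir -p pics; python3 - <<'E'
from station import manip, viewer, job
import cv2,numpy as np
print(manip.sense())
for n in ["scene","top"]:
    s=viewer.snapshot(n)
    cv2.imwrite(f"pics/{n}0.png",s["image"][:,:,::-1])
    np.savez(f"pics/{n}0.npz",**s)
    print(n,s["fovy"],s["cx"],s["cy"],s["R"],s["t"])
E
```

```text
pics
{'t': 0.0, 'q': array([ 1.13748111e+00,  5.28459845e-01,  1.43391547e+00,  3.75802017e-06,
        1.18139302e+00, -1.78479473e-01]), 'qd': array([ 0.0008885 ,  0.00140443,  0.00148163,  0.00092463, -0.00166721,
       -0.00014218]), 'tau': array([-7.67579222e-04, -4.42354381e+01, -1.78023434e+01, -3.81906411e-04,
        8.49553559e-03, -1.32274437e-05]), 'tcp_pos': array([0.15720454, 0.6041616 , 0.23033331]), 'tool_rot': array([-0.4327631 ,  0.56016636,  0.43205554,  0.55880029]), 'force': array([ 0.30458355, -0.39147996, -0.37006052]), 'ft_torque': array([-0.01980999, -0.05861122, -0.02734838]), 'finger_gap': 0.9995488301827351}
scene 42.133959987945026 322.1186718867221 201.2491649270815 [[ 0.64221745  0.76645206 -0.01039212]
 [ 0.53530373 -0.45815744 -0.7096067 ]
 [-0.54864075  0.45015886 -0.70452135]] [-0.3406739  -0.24434992  1.76012379]
top 56.24611985207069 328.77222176850245 198.6754118547412 [[-0.02618072 -0.99965616 -0.00146289]
 [-0.99127254  0.02615024 -0.12920879]
 [ 0.12920262 -0.00193266 -0.99161633]] [0.00162103 0.56539034 1.36624461]
```

View pics/scene0.png

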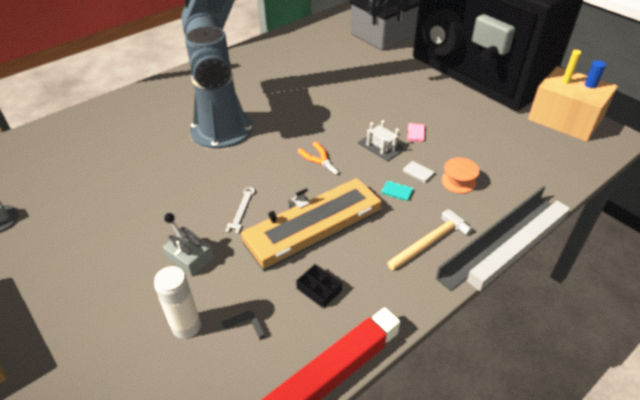

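View pics/top0.png

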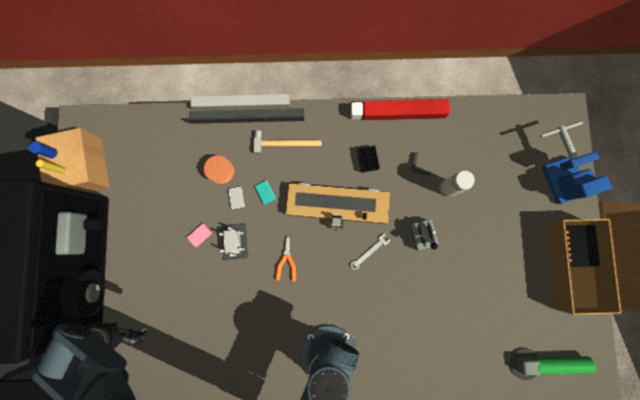

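The scene shows the bed at top px (338,203), the magazine at (233,240), the selector at (425,235) and a grey loose plate at (236,197). The turquoise (264,192) and pink (199,235) pieces are look-alikes. Next I'll enlarge the crops.

```bash
cat > h.py <<'E'
import numpy as np, cv2
from scipy.spatial.transform import Rotation as Rn
from station import manip, viewer, job
def snap(n,tag):
    s=viewer.snapshot(n); cv2.imwrite(f"pics/{tag}.png",s["image"][:,:,::-1]); np.savez(f"pics/{tag}.npz",**s); return s
def load(tag):
    d=np.load(f"pics/{tag}.npz"); return {k:d[k] for k in d}
def f(s): return 200/np.tan(np.radians(float(s["fovy"]))/2)
def ray(s,u,v,fish=False):
    a=np.array([u-s["cx"],v-s["cy"]],float)/f(s)
    if fish:
        r=np.linalg.norm(a); d=np.r_[a/max(r,1e-9)*np.sin(r),np.cos(r)]
    else: d=np.r_[a,1.]
    return d
def atz(s,u,v,z,fish=False):
    d=s["R"].T@ray(s,u,v,fish); c=-s["R"].T@s["t"]
    return c+d*(z-c[2])/d[2]
def dep(s,u,v,fish=False):
    d=ray(s,u,v,fish); Z=s["depth"][int(round(v)),int(round(u))]
    return s["R"].T@(d/d[2]*Z-s["t"])
def proj(s,X,fish=False):
    p=s["R"]@np.asarray(X,float)+s["t"]
    if fish:
        r=np.hypot(p[0],p[1]); th=np.arctan2(r,p[2]); k=th/max(r,1e-9)*f(s)
    else: k=f(s)/p[2]
    return np.array([s["cx"]+p[0]*k,s["cy"]+p[1]*k])
def cloud(s,fish=False):
    v,u=np.mgrid[0:400,0:640].astype(float)
    a=(u-s["cx"])/f(s); b=(v-s["cy"])/f(s)
    if fish:
        r=np.hypot(a,b)+1e-9; t=np.tan(np.minimum(r,1.5)); a=a/r*t;b=b/r*t
    Z=s["depth"]; P=np.stack([a*Z,b*Z,Z],-1)
    return (P-s["t"])@s["R"]
def crop(tag,u0,v0,w,h,k,out):
    im=cv2.imread(f"pics/{tag}.png")[v0:v0+h,u0:u0+w]
    im=cv2.resize(im,None,fx=k,fy=k,interpolation=cv2.INTER_CUBIC)
    cv2.imwrite(f"pics/{out}.png",im)
def st():
    s=manip.sense(); R=Rn.from_quat(s["tool_rot"]).as_matrix()
    print("t",round(s["t"],2),"tcp",s["tcp_pos"].round(4),"x",R[:,0].round(3),"y",R[:,1].round(3),"z",R[:,2].round(3),"F",s["force"].round(1),"gap",round(s["finger_gap"],3),"q",s["q"].round(2))
    return s,R
E
python3 - <<'E'
from h import *
crop("top0",180,165,280,100,2.85,"c1"); crop("scene0",220,100,280,180,2.85,"c2")
st()
s=load("top0")
for n,z in [("top0",0)]:
    C=cloud(s)
    m=np.zeros((400,640),np.uint8)
    print("depthrange",s["depth"].min(),s["depth"].max())
    for u,v in [(236,197),(264,192),(199,235),(233,240),(338,203),(425,235),(336,222),(365,215),(300,300),(219,169)]:
        print((u,v),C[v,u].round(4))
E
```

```text
t 0.1 tcp [0.1572 0.6042 0.2304] x [-0.001 -0.002 -1.   ] y [-0.968  0.252  0.   ] z [ 0.252  0.968 -0.002] F [-0.5  0.2 -0.1] gap 1.001 q [ 1.14  0.53  1.43 -0.    1.18 -0.18]
depthrange 0.0 2.3305619
(236, 197) [0.5842 0.3407 0.0123]
(264, 192) [0.6004 0.2334 0.0141]
(199, 235) [0.4432 0.4788 0.0137]
(233, 240) [0.42   0.3394 0.0579]
(338, 203) [ 0.5467 -0.047   0.0476]
(425, 235) [ 0.4196 -0.3589  0.0631]
(336, 222) [ 0.475  -0.0372  0.0682]
(365, 215) [ 0.4967 -0.1424  0.0803]
(300, 300) [0.1932 0.1035 0.0005]
(219, 169) [0.6856 0.3943 0.0548]
```

View pics/c1.png

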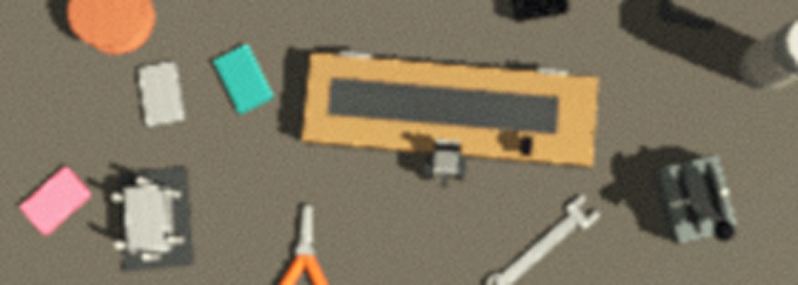

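View pics/c2.png

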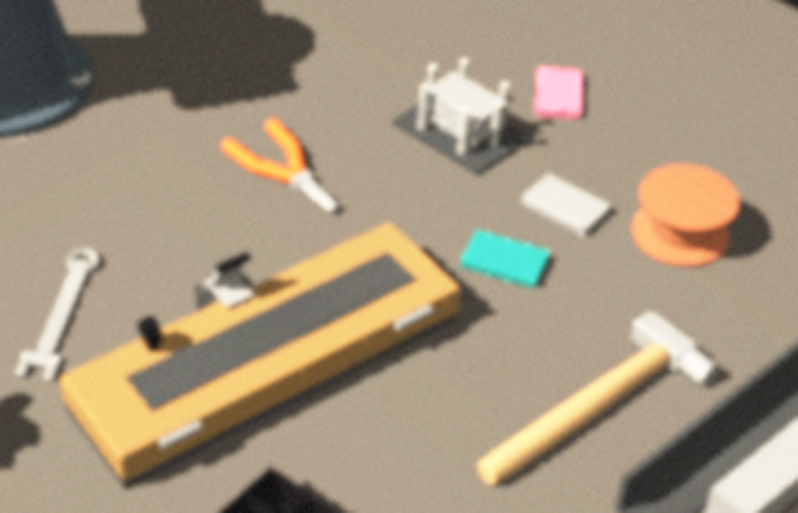

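```bash
python3 - <<'E'
from h import *
def rect(P):
    r=cv2.minAreaRect((P[:,:2]*1000).astype(np.float32)); 
    b=cv2.boxPoints(r); e=b[1]-b[0]; e2=b[2]-b[1]
    l=e if np.linalg.norm(e)>np.linalg.norm(e2) else e2
    a=np.degrees(np.arctan2(l[1],l[0]))%180
    return np.round(r[0],1),np.round(sorted(r[1]),1),round(a,2)
for n in ["top0","scene0"]:
    s=load(n); C=cloud(s); im=s["image"].astype(int); hsv=cv2.cvtColor(s["image"],cv2.COLOR_RGB2HSV)
    X,Y,Z=C[...,0],C[...,1],C[...,2]; ok=s["depth"]>0
    m=ok&(abs(X-.55)<.12)&(abs(Y+.05)<.25)&(Z>.038)&(Z<.056)
    mm=cv2.morphologyEx(m.astype(np.uint8),cv2.MORPH_OPEN,np.ones((3,3)))>0
    k,l,stt,_=cv2.connectedComponentsWithStats(mm.astype(np.uint8)); i=1+np.argmax(stt[1:,4]); 
    print(n,"jig",rect(C[l==i]),"z",np.median(Z[l==i]))
    # loose plate
    g=ok&(abs(X-.584)<.07)&(abs(Y-.341)<.05)&(Z>.006)&(Z<.022)
    print("loose",rect(C[g]),np.median(Z[g]),g.sum())
    g=ok&(abs(X-.42)<.06)&(abs(Y-.34)<.05)&(Z>.03)
    print("stack",rect(C[g]), "z pct",np.percentile(Z[g],[10,25,50,75,90]).round(4))
    g=ok&(abs(X-.42)<.06)&(abs(Y-.34)<.06)&(Z>.003)&(Z<.012); print("magbase",rect(C[g]),np.median(Z[g]))
    g=ok&(abs(X-.42)<.08)&(abs(Y+.36)<.08)&(Z>.03); print("sel",rect(C[g]),np.percentile(Z[g],[10,25,50,75,90]).round(4))
    for nm,c in [("bench",(0.45,0.2)),("bench2",(0.6,-.35))]:
        g=ok&(abs(X-c[0])<.02)&(abs(Y-c[1])<.02); print(nm,np.median(Z[g]))
crop("top0",390,205,60,60,10,"c3"); crop("scene0",150,205,80,80,8,"c4")
E
```

```text
top0 jig (array([551.8, -45.4]), array([123.4, 377.3]), np.float32(83.62)) z 0.047620127503535184
loose (array([583.5, 339.8]), array([ 95.7, 137.5]), np.float32(0.29)) 0.012489818584360502 325
stack (array([416.5, 349.1]), array([ 74.6, 102. ]), np.float32(3.24)) z pct [0.0419 0.0501 0.0529 0.0556 0.0582]
magbase (array([419.7, 339.5]), array([118.5, 119.5]), np.float32(0.56)) 0.006948352459367137
sel (array([ 422.2, -359.3]), array([ 81.4, 102.2]), np.float32(12.39)) [0.0461 0.0492 0.0526 0.0802 0.0949]
bench 0.00118573904462682
bench2 0.0002017929373770118
scene0 jig (array([541.3, -46.5]), array([151.3, 380.7]), np.float32(83.7)) z 0.04656936570568816
loose (array([595. , 347.7]), array([ 97.7, 105.6]), np.float32(172.4)) 0.01094396426684345 320
stack (array([419.9, 344.3]), array([ 73.2, 105.4]), np.float32(4.86)) z pct [0.0376 0.0462 0.0506 0.0532 0.0587]
magbase (array([419.9, 339.8]), array([103.3, 125.3]), np.float32(6.26)) 0.0058643005676126195
sel (array([ 426.8, -363.7]), array([ 81.1, 104.7]), np.float32(12.7)) [0.0412 0.0483 0.0521 0.0801 0.096 ]
bench -0.000484613301990475
bench2 -0.00027315592132209297
```

View pics/c3.png

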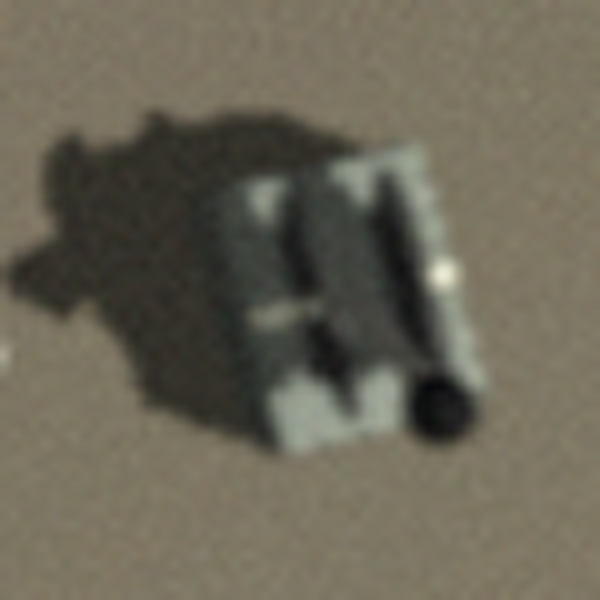

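View pics/c4.png

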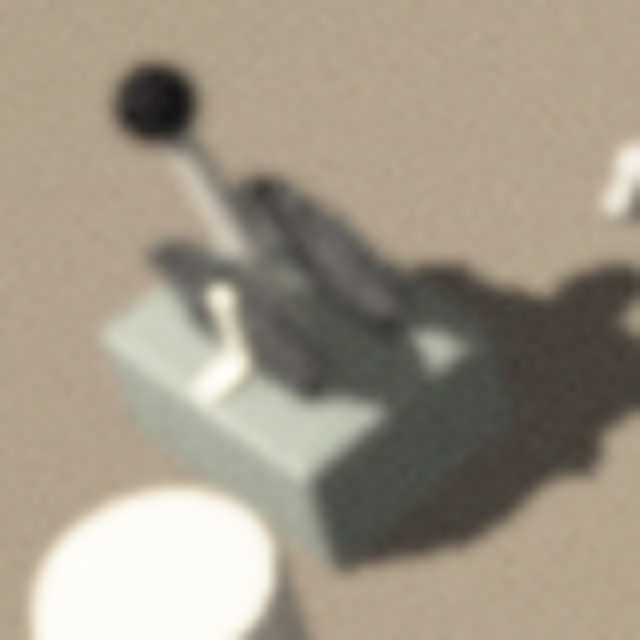

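```bash
cat >> h.py <<'E'
def ortho(s,xc,yc,w,hh,z,res,fish=False):
    # image: up=+x, left=+y ; w along y, hh along x (m), res m/px
    W=int(w/res);H=int(hh/res)
    j,i=np.meshgrid(np.arange(W),np.arange(H))
    X=np.stack([xc+hh/2-i*res, yc+w/2-j*res, np.full(i.shape,z)],-1)
    p=X@s["R"].T+s["t"]
    if fish:
        r=np.hypot(p[...,0],p[...,1])+1e-9; k=np.arctan2(r,p[...,2])/r*f(s)
    else: k=f(s)/p[...,2]
    return cv2.remap(s["image"][:,:,::-1].copy(),(s["cx"]+p[...,0]*k).astype(np.float32),(s["cy"]+p[...,1]*k).astype(np.float32),cv2.INTER_CUBIC)
E
python3 - <<'E'
from h import *
a=ortho(load("top0"),.55,-.045,.4,.16,.046,.0005)[:300]; b=ortho(load("scene0"),.55,-.045,.4,.16,.046,.0005)[:300]
o=np.vstack([a[:300],b[:300]])[:600]
for i in range(0,o.shape[1],100): cv2.line(o,(i,0),(i,o.shape[0]),(255,255,255) if i%200==0 else (180,180,180),1)
cv2.imwrite("pics/o1.png",o)
E
```

```text
(no output)
```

View pics/o1.png

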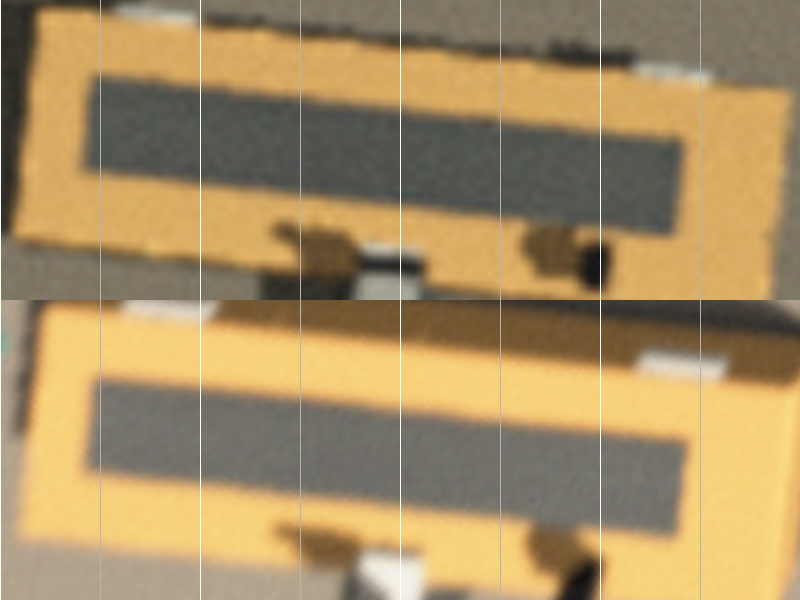

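Measured: bed centre is about (0.547,-0.047) with a yaw of about -6.3°; the 379×116 mm corners match the spec. The magazine holds 3 plates (top at about 0.052 m), and the grey loose one makes plate4. Next I move above the area behind the latch bar.

```bash
cat >> h.py <<'E'
YAW=np.radians(-6.3); BC=np.array([.5472,-.0467])
xh=np.array([np.cos(YAW),np.sin(YAW)]); yh=np.array([-xh[1],xh[0]])
def bed(x,y): return BC+x*xh+y*yh
def go(pos,yaw=None,n=None):
    """tool down; yaw = angle(deg) of tool z axis. print rotation about tool x, then shift in tool axes after it"""
    s,R=st()
    rv=0.
    if yaw is not None:
        z=np.array([np.cos(np.radians(yaw)),np.sin(np.radians(yaw)),0]); x=np.array([0,0,-1.]); T=np.stack([x,np.cross(z,x),z],1)
    else: T=R
    rot=np.degrees(Rn.from_matrix(R.T@T).as_rotvec())
    d=(np.asarray(pos)-s["tcp_pos"])
    print("rotvec deg",rot.round(2)," shift after turn mm",(T.T@d*1000).round(1)," |d|",round(np.linalg.norm(d)*1000,1)," shift in present axes",(R.T@d*1000).round(1))
E
python3 - <<'E'
from h import *
go([*bed(-.022,0),.17],83.7)
E
```

```text
t 0.1 tcp [0.1572 0.6042 0.2304] x [-0.001 -0.002 -1.   ] y [-0.968  0.252  0.   ] z [ 0.252  0.968 -0.002] F [-0.5  0.2 -0.1] gap 1.001 q [ 1.14  0.53  1.43 -0.    1.18 -0.18]
rotvec deg [-8.3  -0.11 -0.03]  shift after turn mm [  60.4 -437.1 -604.2]  |d| 748.1  shift in present axes [  61.3 -519.7 -534.7]
```

move_arm(deltas=[0,0,0,0,-4.1,0,0,0,0,-5,-7,-4.2,-0.1,0,0,1,-15,-20,0,0,0,0,3,-22,-30,0,0,0,0,3,-22,-30,0,0,0,0,3,-22,-30,0,0,0,0,3,-22,-30,0,0,0,0,3,-22,-30,0,0,0,0,3,-22,-30,0,0,0,0,3,-22,-30,0,0,0])

```text
t: 1.1
tcp_pos: [0.3042, 0.3485, 0.2087]
tool_rot: [-0.471, 0.526, 0.472, 0.527]
force: [0.6, -0.7, -0.3]
finger_gap: 0.001
```

move_arm(deltas=[0,3,-22,-30,0,0,0,0,3,-22,-30,0,0,0,0,3,-22,-30,0,0,0,0,3,-22,-30,0,0,0,0,3,-22,-30,0,0,0,0,3,-22,-30,0,0,0,0,3,-22,-30,0,0,0,0,3,-22,-30,0,0,0,0,3,-22,-30,0,0,0,0,0,0,0,0,0,0])

```text
t: 2.1
tcp_pos: [0.4743, 0.0562, 0.1812]
tool_rot: [-0.471, 0.527, 0.47, 0.529]
force: [-0.8, -0.2, 0.2]
finger_gap: -0.0
```

```bash
python3 - <<'E'
from h import *
s=snap("wrist","w1"); print(s["fovy"],s["cx"],s["cy"],(-s["R"].T@s["t"]).round(3),s["R"].round(2))
go([*bed(-.022,0),.17],83.7)
E
```

```text
65.70646984690485 321.0454794558527 201.75222419336612 [0.396 0.065 0.323] [[ 0.12  0.99  0.  ]
 [ 0.94 -0.11  0.31]
 [ 0.31 -0.03 -0.95]]
t 2.15 tcp [0.4722 0.0581 0.1811] x [ 0.     0.002 -1.   ] y [-0.994  0.114 -0.   ] z [0.114 0.994 0.002] F [-0.4  0.3 -0.5] gap -0.001 q [-0.11  0.41  1.85  0.    0.88 -1.57]
rotvec deg [-0.22  0.1   0.01]  shift after turn mm [ 11.1 -64.1 -95.9]  |d| 115.9  shift in present axes [ 10.9 -64.4 -95.7]
```

View pics/w1.png

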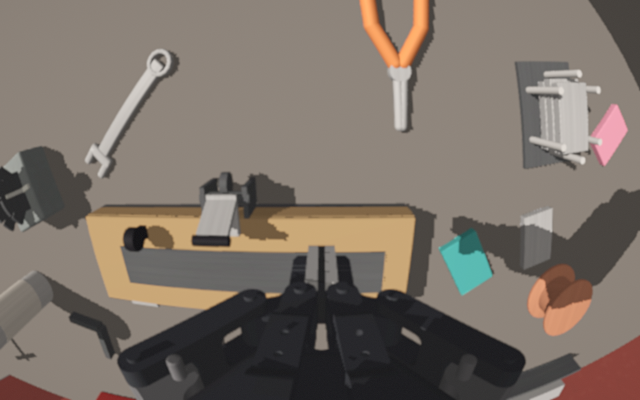

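The wrist view shows the latch bar at (211,240), the cover knob at (135,238), the stack at (565,115), the loose grey plate at (537,238) and the turquoise one at (467,262). I'll compare bar and knob with the model.

```bash
python3 - <<'E'
from h import *
s=load("w1")
def b(X): d=np.asarray(X)[:2]-BC; return (d@xh).round(4),(d@yh).round(4)
print("bar",b(atz(s,211,240,.09,1)),"exp (-.0507,0)"); print("knob",b(atz(s,134,238,.068,1)))
for u,v in [(98,206),(414,208),(410,309)]: print("corner",b(atz(s,u,v,.046,1)))
go([*bed(-.022,0),.13],83.7)
E
```

```text
bar (np.float64(-0.0529), np.float64(-0.0008)) exp (-.0507,0)
knob (np.float64(-0.0415), np.float64(-0.0998))
corner (np.float64(-0.0692), np.float64(-0.162))
corner (np.float64(-0.066), np.float64(0.1854))
corner (np.float64(0.0572), np.float64(0.1961))
t 2.15 tcp [0.4722 0.0581 0.1811] x [ 0.     0.002 -1.   ] y [-0.994  0.114 -0.   ] z [0.114 0.994 0.002] F [-0.4  0.3 -0.5] gap -0.001 q [-0.11  0.41  1.85  0.    0.88 -1.57]
rotvec deg [-0.22  0.1   0.01]  shift after turn mm [ 51.1 -64.1 -95.9]  |d| 126.1  shift in present axes [ 50.9 -64.4 -95.7]
```

move_arm(deltas=[0,10,-13,-19,-0.2,0.1,0,0,10,-13,-19,0,0,0,0,10,-13,-19,0,0,0,0,10,-13,-19,0,0,0,0,10,-12,-20,0,0,0,0,0,0,0,0,0,0,0,0,0,0,0,0,0])

```text
t: 2.85
tcp_pos: [0.5233, -0.0413, 0.1311]
tool_rot: [-0.472, 0.526, 0.474, 0.526]
force: [-0.0, 0.2, 0.2]
finger_gap: -0.001
```

```bash
python3 - <<'E'
from h import *
s=snap("wrist","w2"); crop("w2",170,130,300,200,2.6,"w2c")
go([*bed(-.022,0),.08],83.7)
E
```

```text
t 2.9 tcp [ 0.5232 -0.0409  0.1314] x [-0.002  0.001 -1.   ] y [-0.994  0.105  0.002] z [0.105 0.994 0.001] F [-0.1 -0.3 -0. ] gap -0.0 q [-0.29  0.54  1.77  0.    0.83 -1.76]
rotvec deg [ 0.25  0.05 -0.11]  shift after turn mm [51.4 -2.4 -3.1]  |d| 51.5  shift in present axes [51.4 -2.5 -3.2]
```

View pics/w2c.png

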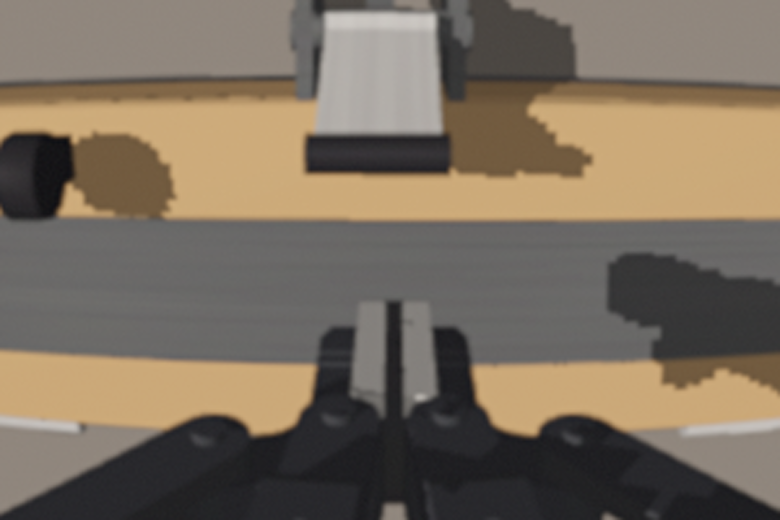

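The closed fingers sit behind the bar (crop 378,152) and are centred on it. I'll go down and push forward.

move_arm(deltas=[0,12,0,-1,0,0,0,0,15,0,-1,0,0,0,0,15,0,-1,0,0,0,0,9,0,0,0,0,0,0,0,8,0,0,0,0,0,0,8,0,0,0,0,0,0,8,0,0,0,0,0,0,8,0,0,0,0,0,0,8,0,0,0,0,0,0,8,0,0,0,0])

```text
t: 3.9
tcp_pos: [0.4828, -0.0422, 0.0833]
tool_rot: [-0.478, 0.523, 0.467, 0.529]
force: [6.4, -0.8, 3.5]
finger_gap: -0.001
```

move_arm(deltas=[0,0,8,0,0,0,0,0,0,8,0,0,0,0,0,0,8,0,0,0,0,0,0,8,0,0,0,0,0,0,8,0,0,0,0,0,0,0,0,0,0,0])

```text
t: 4.5
tcp_pos: [0.4336, -0.0351, 0.0802]
tool_rot: [-0.471, 0.527, 0.474, 0.525]
force: [-0.0, 0.1, -0.2]
finger_gap: 0.001
```

```bash
python3 - <<'E'
from h import *
s=snap("wrist","w3"); crop("w3",170,100,300,200,2.6,"w3c")
st()
E
```

```text
t 4.55 tcp [ 0.435  -0.0356  0.0803] x [-0.002  0.001 -1.   ] y [-0.994  0.106  0.002] z [0.106 0.994 0.001] F [ 0.1 -0.5  0.5] gap -0.0 q [-0.34  0.57  2.03 -0.    0.55 -1.8 ]
```

View pics/w3c.png

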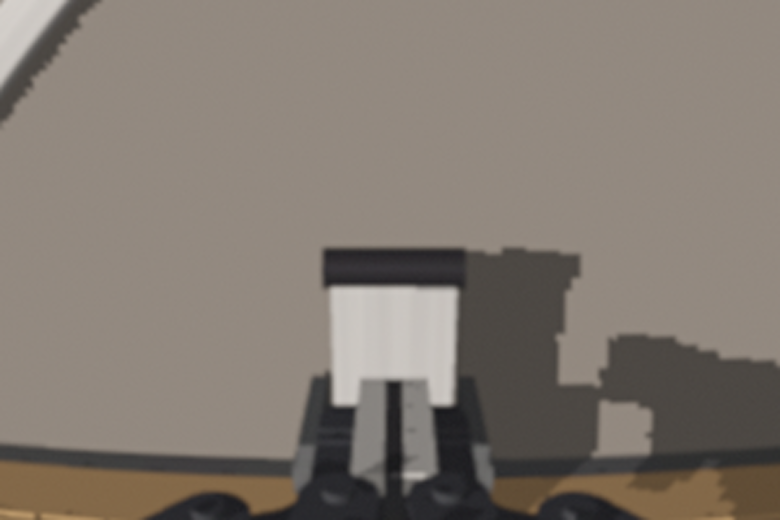

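The latch now lies open, level towards the robot (bar at crop 394,267). Next I go to the knob.

```bash
python3 - <<'E'
from h import *
go([*bed(-.0415,-.0998),.125],83.7)
E
```

```text
t 4.55 tcp [ 0.435  -0.0356  0.0803] x [-0.002  0.001 -1.   ] y [-0.994  0.106  0.002] z [0.106 0.994 0.001] F [ 0.1 -0.5  0.5] gap -0.0 q [-0.34  0.57  2.03 -0.    0.55 -1.8 ]
rotvec deg [ 0.19  0.03 -0.13]  shift after turn mm [-44.7 -71.2 -98.6]  |d| 129.6  shift in present axes [-44.9 -70.8 -98.8]
```

move_arm(deltas=[40,-15,0,0,0.2,0,-0.1,40,-15,0,0,0,0,0,40,-15,-12,-16,0,0,0,40,0,-12,-16,0,0,0,40,0,-12,-17,0,0,0,40,0,-12,-17,0,0,0,40,0,-12,-16,0,0,0,40,0,-11,-16,0,0,0,40,0,0,0,0,0,0])

```text
t: 5.45
tcp_pos: [0.4987, -0.1445, 0.1249]
tool_rot: [-0.473, 0.527, 0.469, 0.528]
force: [-0.3, -0.5, -0.0]
finger_gap: 0.467
```

```bash
python3 - <<'E'
from h import *
s=snap("wrist","w4"); crop("w4",170,130,300,200,2.6,"w4c")
go([*bed(-.0415,-.0998),.056],83.7)
E
```

```text
t 5.5 tcp [ 0.497  -0.1427  0.1247] x [ 0.002 -0.    -1.   ] y [-0.994  0.112 -0.002] z [0.112 0.994 0.   ] F [-0.5  0.5  0.1] gap 0.471 q [-0.5   0.54  1.8   0.    0.79 -1.96]
rotvec deg [-0.12  0.    0.1 ]  shift after turn mm [68.7  2.1  1.1]  |d| 68.8  shift in present axes [68.7  2.2  1.1]
```

View pics/w4c.png

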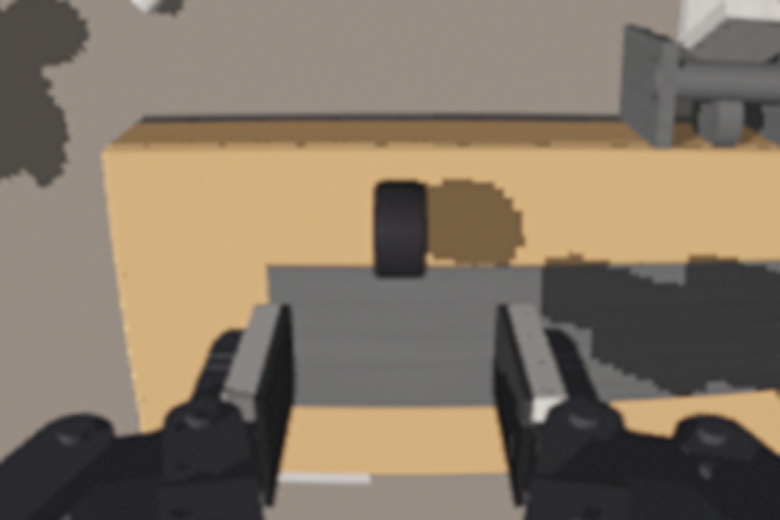

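```bash
python3 - <<'E'
from h import *
s=load("w4")
for z in (.068,.075):
    X=atz(s,170+400/2.6,130+229/2.6,z,1); d=X[:2]-BC; print(z,X.round(4),d@xh,d@yh)
print(dep(s,324,218,1))
E
```

```text
0.068 [ 0.4962 -0.1421  0.068 ] -0.04024375014231193 -0.10038595583084907
0.075 [ 0.4935 -0.1418  0.075 ] -0.042944667467404475 -0.1004363273483109
[ 0.49160818 -0.14154394  0.07979684]
```

The knob at (324,218) lies within 1 mm of the model. I'll go down and pinch it.

move_arm(deltas=[40,15,1,0,0,0,0,40,18,1,1,0,0,0,40,18,0,0,0,0,0,40,12,0,0,0,0,0,40,6,0,0,0,0,0,10,0,0,0,0,0,0,10,0,0,0,0,0,0,10,0,0,0,0,0,0,10,0,0,0,0,0,0,10,0,0,0,0,0,0], force=40)

```text
t: 6.5
tcp_pos: [0.4944, -0.1424, 0.0572]
tool_rot: [-0.473, 0.527, 0.471, 0.526]
force: [-3.2, -9.2, -2.2]
finger_gap: 0.156
```

```bash
python3 - <<'E'
from h import *
st()
s=snap("wrist","w5"); crop("w5",170,130,300,200,2.6,"w5c")
# arc waypoints for TCP relative to knob: knob hinge-rel
hx,hz=.058,.040
k0=np.array([-.0415-hx,.068-hz])
prev=k0
for th in np.arange(0.1,1.81,.1):
    c,s_=np.cos(th),np.sin(th); k=np.array([k0[0]*c+k0[1]*s_, -k0[0]*s_+k0[1]*c]); d=(k-prev)*1000
    print(round(th,2),"knob",k.round(4),"tool dx",-d[1].round(1),"dy",-d[0].round(1)); prev=k
E
```

```text
t 6.5 tcp [ 0.4944 -0.1424  0.0572] x [ 0.002 -0.004 -1.   ] y [-0.994  0.109 -0.002] z [ 0.109  0.994 -0.003] F [-3.2 -9.2 -2.2] gap 0.156 q [-0.5   0.66  1.85 -0.    0.63 -1.96]
0.1 knob [-0.0962  0.0378] tool dx -9.8 dy -3.3
0.2 knob [-0.092   0.0472] tool dx -9.4 dy -4.3
0.3 knob [-0.0868  0.0562] tool dx -8.9 dy -5.2
0.4 knob [-0.0807  0.0645] tool dx -8.4 dy -6.0
0.5 knob [-0.0739  0.0723] tool dx -7.7 dy -6.8
0.6 knob [-0.0663  0.0793] tool dx -7.0 dy -7.6
0.7 knob [-0.0581  0.0855] tool dx -6.2 dy -8.2
0.8 knob [-0.0492  0.0909] tool dx -5.4 dy -8.8
0.9 knob [-0.0399  0.0953] tool dx -4.5 dy -9.3
1.0 knob [-0.0302  0.0989] tool dx -3.5 dy -9.7
1.1 knob [-0.0202  0.1014] tool dx -2.5 dy -10.0
1.2 knob [-0.01    0.1029] tool dx -1.5 dy -10.2
1.3 knob [0.0004 0.1034] tool dx -0.5 dy -10.3
1.4 knob [0.0107 0.1028] tool dx 0.6 dy -10.3
1.5 knob [0.0209 0.1012] tool dx 1.6 dy -10.2
1.6 knob [0.0309 0.0986] tool dx 2.6 dy -10.0
1.7 knob [0.0406 0.0951] tool dx 3.6 dy -9.7
1.8 knob [0.0499 0.0905] tool dx 4.5 dy -9.3
```

View pics/w5c.png

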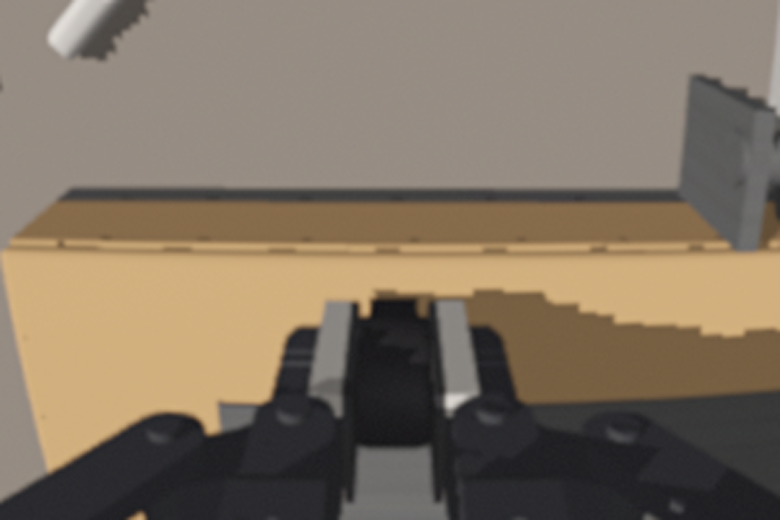

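move_arm(deltas=[10,-5,-1.5,-1,0,0,0,10,-5,-2,0,0,0,0,10,-9.4,-4.3,0,0,0,0,10,-8.9,-5.2,0,0,0,0,10,-8.4,-6,0,0,0,0,10,-7.7,-6.8,0,0,0,0,10,-7,-7.6,0,0,0,0,10,-6.2,-8.2,0,0,0,0,10,-5.4,-8.8,0,0,0,0,10,0,0,0,0,0,0])

```text
t: 7.55
tcp_pos: [0.5452, -0.1481, 0.1204]
tool_rot: [-0.474, 0.527, 0.471, 0.526]
force: [-0.9, -5.7, -3.9]
finger_gap: 0.152
```

```bash
python3 - <<'E'
from h import *
st()
s=snap("wrist","w6")
E
```

```text
t 7.55 tcp [ 0.5452 -0.1481  0.1204] x [ 0.003 -0.003 -1.   ] y [-0.994  0.109 -0.003] z [ 0.109  0.994 -0.003] F [-0.9 -5.7 -3.9] gap 0.152 q [-0.46  0.6   1.69 -0.    0.85 -1.92]
```

View pics/w6.png

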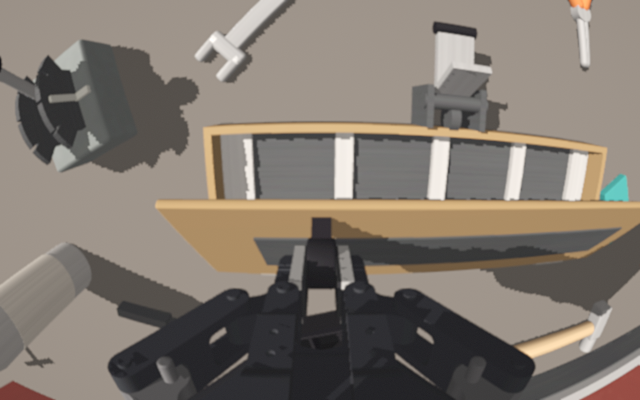

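The cover is following at roughly 0.8 rad, with the open bays visible. I continue along the arc.

move_arm(deltas=[10,-4.5,-9.3,0,0,0,0,10,-3.5,-9.7,0,0,0,0,10,-2.5,-10,0,0,0,0,10,-1.5,-10.2,0,0,0,0,10,-0.5,-10.3,0,0,0,0,10,0.6,-10.3,0,0,0,0,10,1.6,-10.2,0,0,0,0,10,2.6,-10,0,0,0,0,10,3.6,-9.7,0,0,0,0,10,2,-5,0,0,0,0])

```text
t: 8.6
tcp_pos: [0.6397, -0.1587, 0.1241]
tool_rot: [-0.474, 0.526, 0.47, 0.527]
force: [-1.3, -4.3, 6.1]
finger_gap: 0.15
```

```bash
python3 - <<'E'
from h import *
st()
s=snap("wrist","w7"); s=snap("scene","s7");crop("s7",180,80,260,200,3,"s7c")
E
```

```text
t 8.6 tcp [ 0.6397 -0.1587  0.1241] x [ 0.004 -0.004 -1.   ] y [-0.994  0.109 -0.005] z [ 0.109  0.994 -0.003] F [-1.3 -4.3  6.1] gap 0.15 q [-0.41  0.7   1.43 -0.    1.01 -1.87]
```

View pics/w7.png

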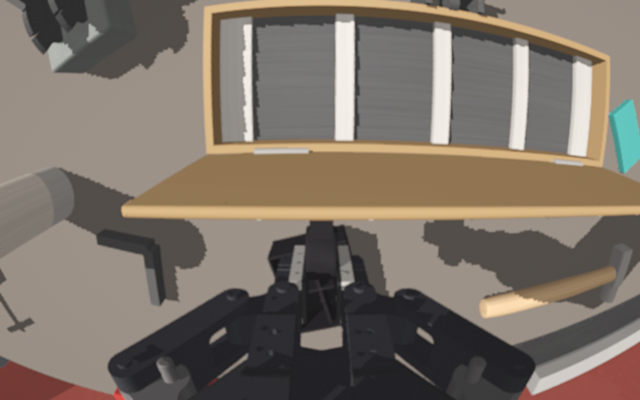

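View pics/s7c.png

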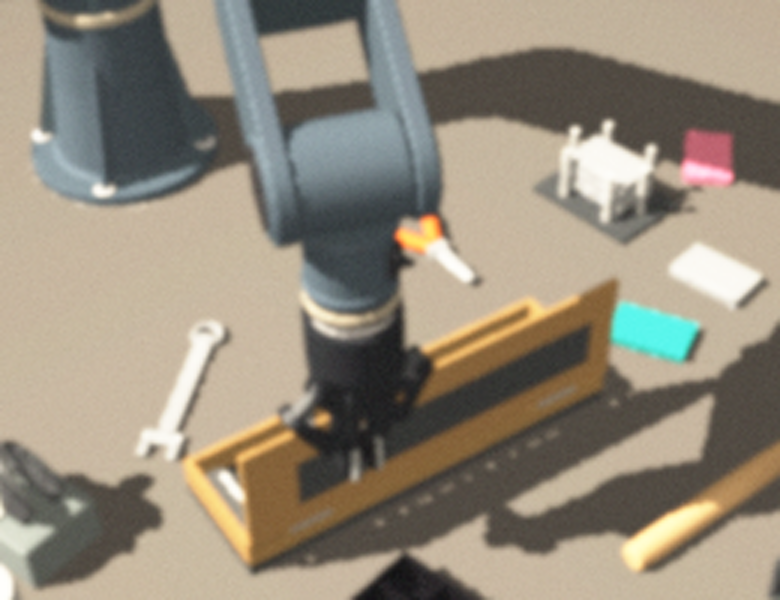

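move_arm(deltas=[10,3,-6,0,0,0,0,10,1,-2,0,0,0,0,40,0,0,0,0,0,0,40,0,0,0,0,0,0,40,0,0,0,0,0,0,40,0,0,0,0,0,0,40,-10,-3,0,0,0,0,40,-25,-2,0,0,0,0,40,-35,0,0,0,0,0,40,-35,0,0,0,0,0])

```text
t: 9.7
tcp_pos: [0.6513, -0.1581, 0.2242]
tool_rot: [-0.472, 0.526, 0.472, 0.527]
force: [1.2, -0.9, 0.7]
finger_gap: 0.47
```

```bash
python3 - <<'E'
from h import *
st()
s=snap("wrist","w8"); s=snap("scene","s8"); s=snap("top","t8"); crop("t8",180,165,280,100,2.85,"t8c")
E
```

```text
t 9.7 tcp [ 0.6513 -0.1581  0.2242] x [ 0.001  0.    -1.   ] y [-0.994  0.11  -0.001] z [0.11  0.994 0.   ] F [ 1.2 -0.9  0.7] gap 0.47 q [-0.4   0.6   1.32  0.    1.23 -1.87]
```

View pics/w8.png

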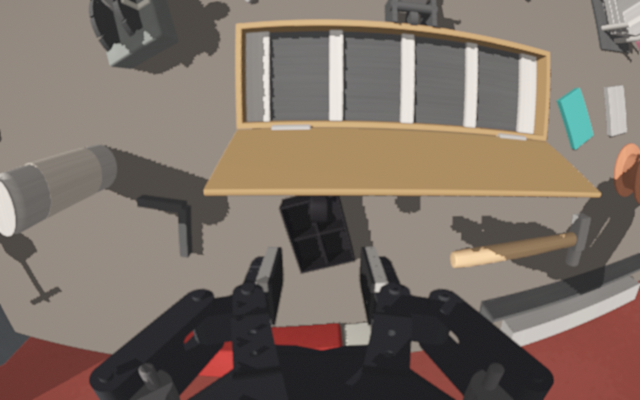

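View pics/t8c.png

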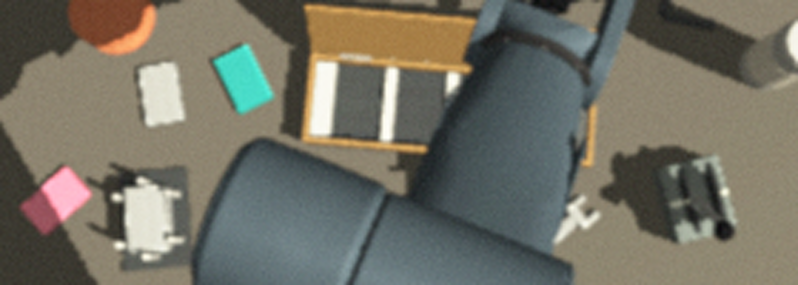

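The cover is open against its stop and the selector, stack, loose plate and look-alikes are undisturbed. I'm heading to the magazine.

```bash
python3 - <<'E'
from h import *
go([.42,.34,.19],90)
E
```

```text
t 9.85 tcp [ 0.6535 -0.159   0.2272] x [ 0.009 -0.003 -1.   ] y [-0.994  0.109 -0.009] z [ 0.11   0.994 -0.002] F [-0.3 -0.7 -0.3] gap 0.471 q [-0.4   0.59  1.32  0.    1.22 -1.87]
rotvec deg [-6.29 -0.15  0.53]  shift after turn mm [ 37.2 233.5 499. ]  |d| 552.2  shift in present axes [ 33.4 287.  470.5]
```

move_arm(deltas=[85,0,0,0,-6.3,0,0.5,85,0,6,12,0,0,0,85,1,11,24,0,0,0,85,2,14,30,0,0,0,85,2,14,30,0,0,0,85,2,14,30,0,0,0,85,2,14,30,0,0,0,85,2,14,30,0,0,0,85,2,14,30,0,0,0,85,2,14,30,0,0,0])

```text
t: 10.85
tcp_pos: [0.5339, 0.0895, 0.2079]
tool_rot: [-0.497, 0.503, 0.502, 0.498]
force: [0.7, 0.5, 0.6]
finger_gap: 0.997
```

move_arm(deltas=[85,2,14,30,0,0,0,85,3,14,30,0,0,0,85,3,14,30,0,0,0,85,3,14,30,0,0,0,85,3,14,30,0,0,0,85,3,14,30,0,0,0,85,3,14,30,0,0,0,85,2,14,30,0,0,0,85,2,10,14,0,0,0,85,0,0,0,0,0,0])

```text
t: 11.85
tcp_pos: [0.4106, 0.343, 0.1847]
tool_rot: [-0.498, 0.502, 0.503, 0.497]
force: [0.2, 0.4, 0.8]
finger_gap: 0.996
```

```bash
python3 - <<'E'
from h import *
go([.42,.34,.19],90)
s=snap("wrist","w9"); o=ortho(s,.47,.35,.36,.28,.052,.0005,1); o=o[:560,:720]; cv2.imwrite("pics/o9.png",o)
E
```

```text
t 11.85 tcp [0.4106 0.343  0.1847] x [-0.01  -0.001 -1.   ] y [-1.    -0.002  0.01 ] z [-0.002  1.    -0.001] F [0.2 0.4 0.8] gap 0.996 q [ 0.48  0.47  1.7   0.01  0.98 -1.09]
rotvec deg [ 0.11 -0.04 -0.6 ]  shift after turn mm [-5.3 -9.4 -3. ]  |d| 11.2  shift in present axes [-5.4 -9.3 -3. ]
```

View pics/w9.png

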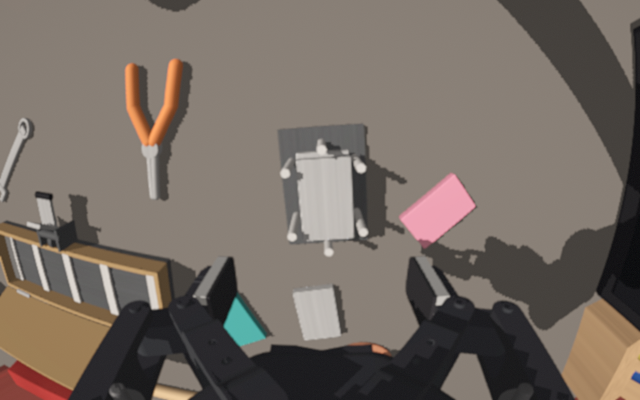

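View pics/o9.png

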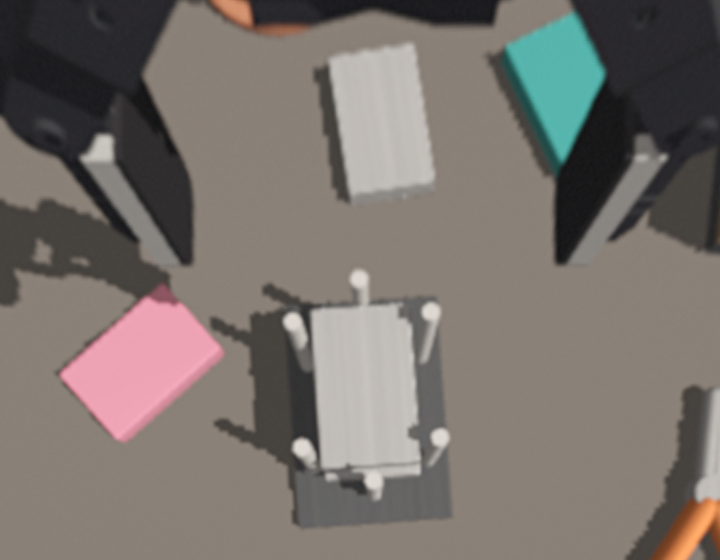

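```bash
python3 - <<'E'
from h import *
def tip(tag,pts,tcpz):
    s=load(tag)
    C=cloud(s,1)
    for u,v in pts:
        u=int(round(u));v=int(round(v))
        print(tag,(u,v),[(C[v+k,u].round(3)-np.r_[0,0,tcpz]).round(4).tolist() for k in (0,2,5)])
tip("w2",[(170+372/2.6,130+306/2.6),(170+418/2.6,130+306/2.6)],.1314)
tip("w4",[(170+270/2.6,130+310/2.6),(170+515/2.6,130+310/2.6)],.1247)
tip("w9",[(231,262),(415,262)],.1847)
E
```

```text
w2 (313, 248) [[0.511, -0.044, 0.0066], [0.512, -0.044, 0.0076], [0.511, -0.043, 0.0126]]
w2 (331, 248) [[0.513, -0.035, 0.0056], [0.513, -0.035, 0.0076], [0.512, -0.035, 0.0126]]
w4 (274, 249) [[0.485, -0.166, 0.0083], [0.485, -0.166, 0.0083], [0.485, -0.165, 0.0143]]
w4 (368, 249) [[0.49, -0.12, 0.0083], [0.49, -0.12, 0.0093], [0.49, -0.121, 0.0123]]
w9 (231, 262) [[0.402, 0.301, 0.0173], [0.404, 0.301, 0.0163], [0.404, 0.301, 0.0193]]
w9 (415, 262) [[0.4, 0.386, 0.0223], [0.4, 0.386, 0.0233], [0.401, 0.386, 0.0233]]
```

The top plate's ortho corners are (310,308), (407,303), (420,462) and (322,468). That measures 80×50 mm with centre (0.4172,0.3475) and yaw +4.3°. The stack has three plates.

```bash
python3 - <<'E'
from h import *
go([.4172,.3475,.10],94.3)
E
```

```text
t 11.9 tcp [0.4119 0.3421 0.1849] x [-0.009 -0.001 -1.   ] y [-1.    -0.001  0.009] z [-0.001  1.    -0.001] F [-0.3 -0.7  0.6] gap 0.991 q [ 0.48  0.47  1.7   0.    0.98 -1.09]
rotvec deg [-4.23 -0.04 -0.53]  shift after turn mm [84.9 -5.7  5. ]  |d| 85.3  shift in present axes [84.9 -6.1  5.5]
```

move_arm(deltas=[70,10,0,0,-4.2,0,-0.5,70,20,-2,2,0,0,0,70,25,-2,2,0,0,0,70,20,-2,1,0,0,0,70,10,0,0,0,0,0,70,0,0,0,0,0,0,70,0,0,0,0,0,0], force=80)

```text
t: 12.6
tcp_pos: [0.4201, 0.3468, 0.101]
tool_rot: [0.518, -0.481, -0.517, -0.482]
force: [0.2, -0.2, 0.1]
finger_gap: 0.819
```

```bash
python3 - <<'E'
from h import *
go([.4172,.3475,.0425],94.3)
s=snap("wrist","w10"); crop("w10",170,130,300,200,2.6,"w10c")
o=ortho(s,.43,.3475,.18,.14,.052,.00025,1); cv2.imwrite("pics/o10.png",o)
E
```

```text
t 12.6 tcp [0.4201 0.3468 0.101 ] x [ 0.002  0.001 -1.   ] y [-0.997 -0.072 -0.002] z [-0.072  0.997  0.   ] F [ 0.2 -0.2  0.1] gap 0.819 q [ 0.49  0.61  1.75 -0.    0.78 -1.16]
rotvec deg [-0.16  0.03  0.12]  shift after turn mm [58.5  2.8  0.9]  |d| 58.6  shift in present axes [58.5  2.9  0.9]
```

View pics/w10c.png

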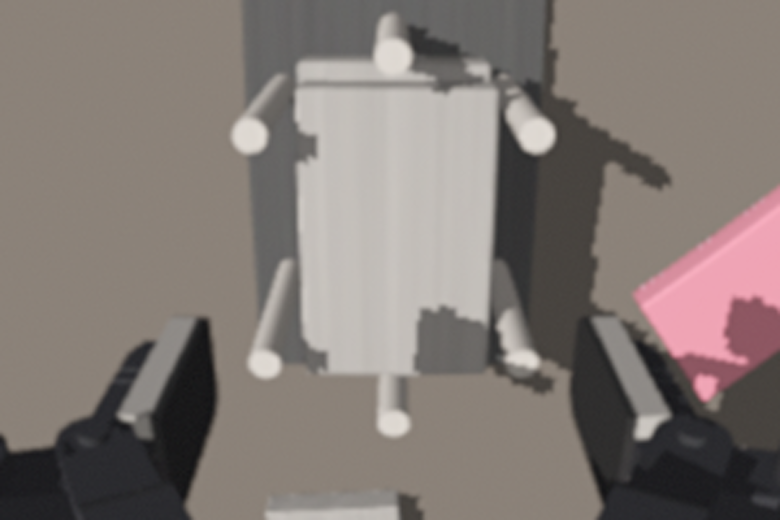

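View pics/o10.png

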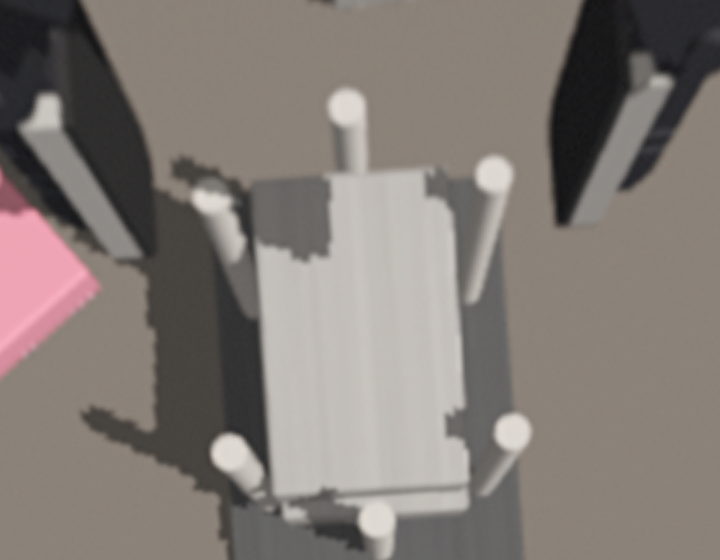

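Centre confirmed at (0.417,0.3475). I'll descend and grip.

move_arm(deltas=[70,12,1,0.5,0,0,0,70,16,1,0.4,0,0,0,70,16,0.8,0,0,0,0,70,10,0,0,0,0,0,70,4.5,0,0,0,0,0,70,0,0,0,0,0,0])

```text
t: 13.25
tcp_pos: [0.4168, 0.3478, 0.0418]
tool_rot: [0.518, -0.481, -0.518, -0.482]
force: [0.4, 0.5, 0.3]
finger_gap: 0.82
```

```bash
python3 - <<'E'
from h import *
go([.4172,.3475,.0425],94)
s=snap("wrist","w11"); crop("w11",170,130,300,200,2.6,"w11c")
C=cloud(s,1); print(C[220:240,310:330,2].mean(), C[235,300:340:8].round(4))
E
```

```text
t 13.25 tcp [0.4168 0.3478 0.0418] x [ 0.001  0.    -1.   ] y [-0.997 -0.073 -0.001] z [-0.073  0.997  0.   ] F [0.4 0.5 0.3] gap 0.82 q [ 0.49  0.71  1.78 -0.    0.65 -1.15]
rotvec deg [0.2  0.01 0.06]  shift after turn mm [-0.7 -0.3 -0.3]  |d| 0.9  shift in present axes [-0.7 -0.3 -0.3]
0.05135741614388514 [[0.3977 0.3369 0.0515]
 [0.3974 0.3406 0.0517]
 [0.3975 0.3443 0.0508]
 [0.397  0.348  0.0512]
 [0.397  0.3518 0.0506]]
```

View pics/w11c.png

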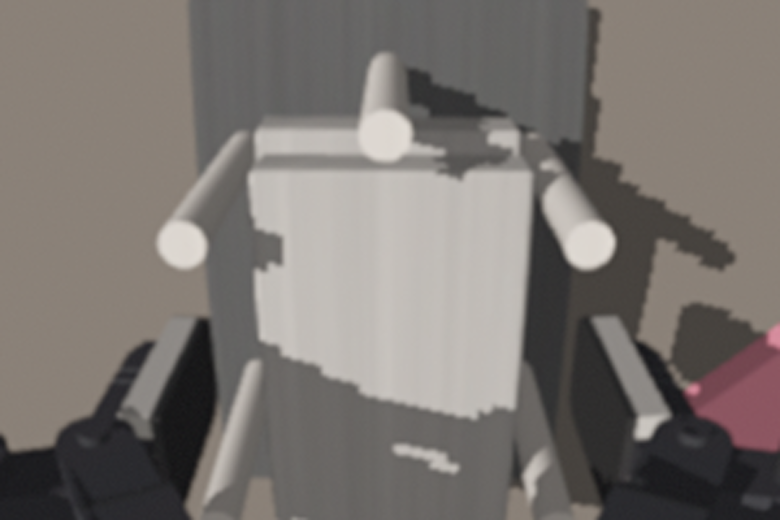

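move_arm(deltas=[44,-0.7,0,0,0,0,0,44,0,0,0,0,0,0,44,0,0,0,0,0,0,44,0,0,0,0,0,0,44,0,0,0,0,0,0,44,-5,0,0,0,0,0,44,-10,0,0,0,0,0,44,-15,0,0,0,0,0,44,-20,0,0,0,0,0,44,0,0,0,0,0,0], force=80)

```text
t: 14.3
tcp_pos: [0.4184, 0.3488, 0.0953]
tool_rot: [0.519, -0.479, -0.517, -0.484]
force: [1.0, 0.3, -4.8]
finger_gap: 0.55
```

```bash
python3 - <<'E'
from h import *
go([*bed(0,-.123),.15],83.7)
s=snap("wrist","w12"); crop("w12",170,130,300,200,2.6,"w12c")
E
```

```text
t 14.3 tcp [0.4184 0.3488 0.0953] x [ 0.006  0.003 -1.   ] y [-0.997 -0.073 -0.007] z [-0.073  0.997  0.003] F [ 1.   0.3 -4.8] gap 0.55 q [ 0.49  0.62  1.75 -0.    0.76 -1.15]
rotvec deg [10.51  0.19  0.37]  shift after turn mm [ -54.7 -171.4 -501.9]  |d| 533.2  shift in present axes [ -55.6  -77.3 -524.6]
```

View pics/w12c.png

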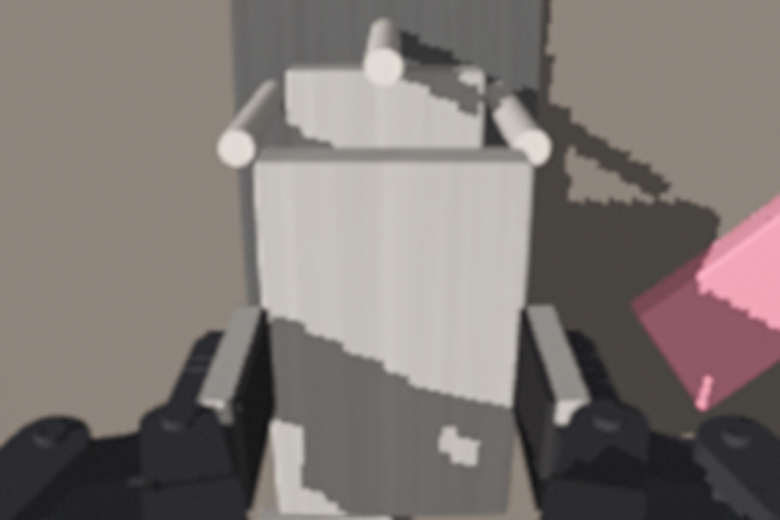

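Plate 3 is held alone: weight is about 4.8 N and the next plate is visible on the stack. I carry it to bay 0.

move_arm(deltas=[44,-15,0,0,5.3,0,0,44,-20,-2,-8,5.2,0.2,0.4,44,-10,-6,-18,0,0,0,44,-5,-9,-26,0,0,0,44,-5,-10,-30,0,0,0,44,0,-10,-30,0,0,0,44,0,-10,-30,0,0,0,44,0,-10,-30,0,0,0,44,0,-10,-30,0,0,0,44,0,-10,-30,0,0,0])

```text
t: 15.35
tcp_pos: [0.4681, 0.1077, 0.1473]
tool_rot: [-0.471, 0.529, 0.473, 0.524]
force: [0.7, -0.1, -3.9]
finger_gap: 0.545
```

move_arm(deltas=[44,0,-10,-30,0,0,0,44,0,-10,-30,0,0,0,44,0,-10,-30,0,0,0,44,0,-10,-30,0,0,0,44,0,-10,-30,0,0,0,44,0,-10,-30,0,0,0,44,0,-10,-30,0,0,0,44,0,-10,-24,0,0,0,44,0,-8,-20,0,0,0,44,0,0,0,0,0,0])

```text
t: 16.35
tcp_pos: [0.5297, -0.1563, 0.148]
tool_rot: [-0.471, 0.529, 0.471, 0.525]
force: [-0.3, 0.5, -3.7]
finger_gap: 0.548
```

```bash
python3 - <<'E'
from h import *
go([*bed(0,-.123),.15],83.7)
s=snap("wrist","w13")
E
```

```text
t 16.35 tcp [ 0.5297 -0.1563  0.148 ] x [-0.004 -0.004 -1.   ] y [-0.994  0.112  0.003] z [ 0.112  0.994 -0.004] F [-0.3  0.5 -3.7] gap 0.548 q [-0.49  0.55  1.69 -0.01  0.9  -1.94]
rotvec deg [-0.15 -0.25 -0.19]  shift after turn mm [ -2.   -5.4 -12.1]  |d| 13.4  shift in present axes [ -2.   -5.4 -12.1]
```

View pics/w13.png

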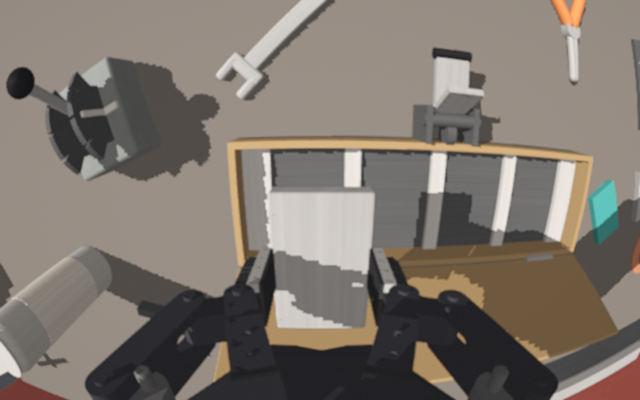

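```bash
cat > chk.py <<'E'
from h import *
import sys
def overlay(tag,fish,extra=None,bc=None):
    s=load(tag); im=s["image"][:,:,::-1].copy()
    im=cv2.resize(im,None,fx=2,fy=2,interpolation=cv2.INTER_CUBIC)
    def line(a,b,za,col):
        pts=[]
        for t in np.linspace(0,1,15):
            p=bed(*(np.array(a)*(1-t)+np.array(b)*t)); q=proj(s,[*p,za],fish); pts.append((q*2+.5))
        cv2.polylines(im,[np.array(pts).astype(np.int32)],False,col,1)
    def rc(x0,x1,y0,y1,z,col):
        line((x0,y0),(x1,y0),z,col);line((x1,y0),(x1,y1),z,col);line((x1,y1),(x0,y1),z,col);line((x0,y1),(x0,y0),z,col)
    rc(-.058,.058,-.189,.189,.04,(0,0,255)); rc(-.052,.052,-.183,.183,.04,(255,0,0))
    for i in range(4):
        y=(i-1.5)*.082; rc(-.052,.052,y-.034,y+.034,.017,(0,255,0))
    return im
E
python3 - <<'E'
from chk import *
im=overlay("w13",True); cv2.imwrite("pics/ov13.png",im[240:620,420:1220])
E
```

```text
(no output)
```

View pics/ov13.png

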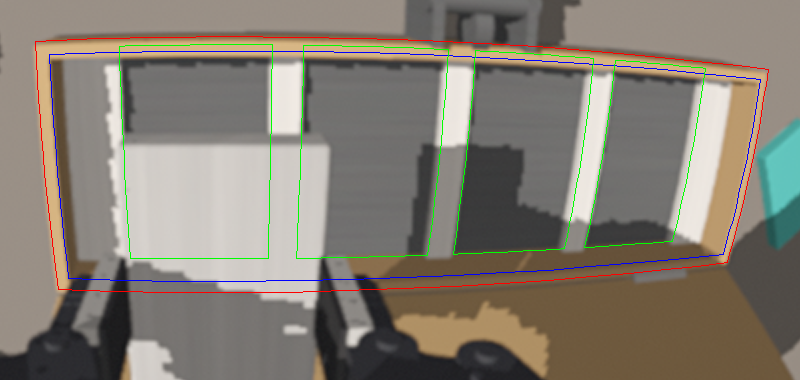

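The model overlays the bed within about 1 mm. I'll lower into bay 0.

move_arm(deltas=[44,5,-3,-6,0,-0.2,-0.2,44,15,-2.4,-6,0,0,0,44,25,0,0,0,0,0,44,30,0,0,0,0,0,44,25,0,0,0,0,0,44,12,0,0,0,0,0,44,0,0,0,0,0,0,44,0,0,0,0,0,0])

```text
t: 17.2
tcp_pos: [0.5326, -0.1656, 0.0366]
tool_rot: [-0.471, 0.527, 0.472, 0.526]
force: [0.8, 0.6, -3.3]
finger_gap: 0.548
```

```bash
python3 - <<'E'
from h import *
go([*bed(0,-.123),.0155],83.7)
E
```

```text
t 17.2 tcp [ 0.5326 -0.1656  0.0366] x [-0.001  0.    -1.   ] y [-0.994  0.109  0.001] z [0.109 0.994 0.   ] F [ 0.8  0.6 -3.3] gap 0.548 q [-0.5   0.73  1.74 -0.    0.67 -1.96]
rotvec deg [ 0.03  0.02 -0.07]  shift after turn mm [21.1 -1.4 -3.2]  |d| 21.4  shift in present axes [21.1 -1.4 -3.2]
```

move_arm(deltas=[44,8,-1.4,-3,0,0,0,44,8,0,0,0,0,0,44,4,0,0,0,0,0,44,0,0,0,0,0,0])

```text
t: 17.6
tcp_pos: [0.5335, -0.169, 0.0166]
tool_rot: [-0.471, 0.527, 0.472, 0.527]
force: [-0.6, -0.7, -3.9]
finger_gap: 0.544
```

```bash
python3 - <<'E'
from chk import *
go([*bed(0,-.123),.0155],83.7)
s=snap("wrist","w14")
im=overlay("w14",True); cv2.imwrite("pics/ov14.png",im[200:700,300:1000])
E
```

```text
t 17.6 tcp [ 0.5335 -0.169   0.0166] x [-0.001  0.    -1.   ] y [-0.994  0.11   0.001] z [0.11  0.994 0.   ] F [-0.6 -0.7 -3.9] gap 0.544 q [-0.51  0.77  1.74 -0.    0.63 -1.97]
rotvec deg [-0.01  0.02 -0.07]  shift after turn mm [ 1.1 -0.2  0.1]  |d| 1.1  shift in present axes [ 1.1 -0.2  0.1]
```

View pics/ov14.png

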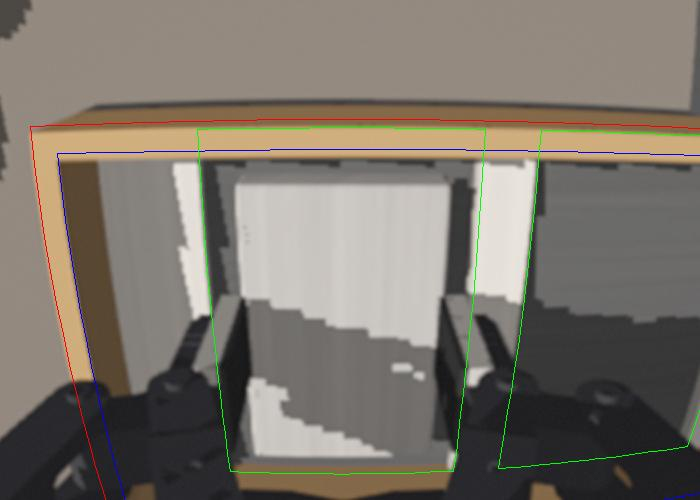

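```bash
cat >> chk.py <<'E'
def plates(im,tag,fish,items,z=.024,k=2,col=(255,0,255)):
    s=load(tag)
    for (x,y,a) in items:
        c,sn=np.cos(np.radians(a)),np.sin(np.radians(a)); pts=[]
        for u,v in [(-.04,-.025),(.04,-.025),(.04,.025),(-.04,.025),(-.04,-.025)]:
            pts.append(proj(s,[*bed(x+c*u-sn*v,y+sn*u+c*v),z],fish)*k+.5)
        cv2.polylines(im,[np.array(pts).astype(np.int32)],False,col,1)
E
python3 - <<'E'
from chk import *
im=overlay("w14",True); plates(im,"w14",True,[(0,-.123,0)],.026); cv2.imwrite("pics/ov14.png",im[200:700,300:1000])
E
```

```text
(no output)
```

View pics/ov14.png

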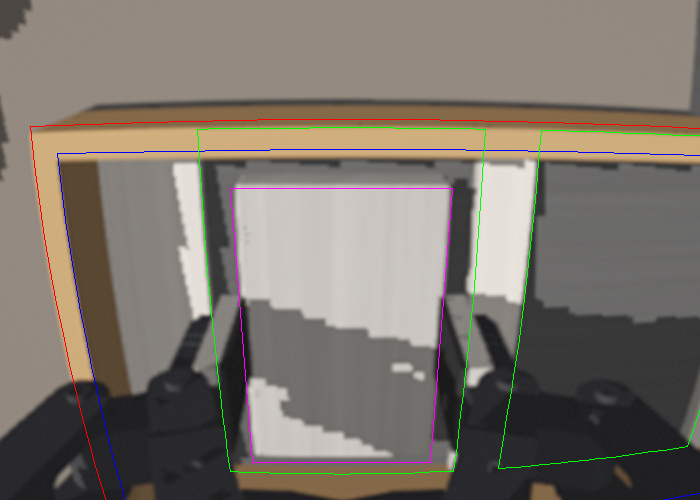

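move_arm(deltas=[44,1,-1.3,-0.5,0,0,0,44,0.5,0,0,0,0,0,44,0,0,0,0,0,0,66,0,0,0,0,0,0,66,0,0,0,0,0,0,66,0,0,0,0,0,0,66,-8,0,0,0,0,0,66,-20,0,0,0,0,0,66,-30,0,0,0,0,0,66,-30,0,0,0,0,0])

```text
t: 18.65
tcp_pos: [0.5344, -0.1693, 0.104]
tool_rot: [-0.471, 0.527, 0.473, 0.526]
force: [0.7, -0.2, -0.8]
finger_gap: 0.776
```

```bash
python3 - <<'E'
from chk import *
s=snap("wrist","w15"); snap("top","t15")
im=overlay("w15",True); plates(im,"w15",True,[(0,-.123,0)],.024); cv2.imwrite("pics/ov15.png",im[200:700,380:1080])
go([.4172,.3475,.16],94)
E
```

```text
t 18.75 tcp [ 0.5375 -0.1709  0.1072] x [ 0.006 -0.004 -1.   ] y [-0.994  0.11  -0.007] z [ 0.11   0.994 -0.003] F [-0.2 -0.2  0.4] gap 0.773 q [-0.51  0.62  1.7  -0.    0.82 -1.97]
rotvec deg [-10.29  -0.2    0.37]  shift after turn mm [-52.8  83.8 525.5]  |d| 534.7  shift in present axes [-55.4 176.  501.9]
```

View pics/ov15.png

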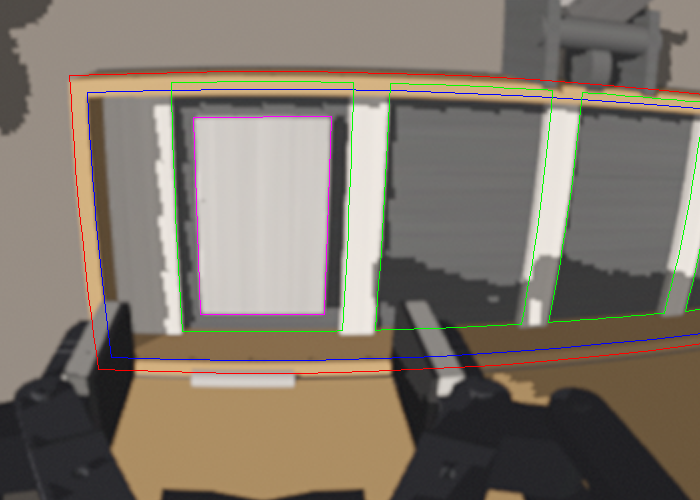

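Plate 3 lies flat in the middle of bay 0. I go back to the magazine for plate 2.

move_arm(deltas=[70,-20,0,0,-5.2,0,0,70,-25,2,8,-5.1,-0.2,0.4,70,-8,4,20,0,0,0,70,0,5,32,0,0,0,70,0,5,32,0,0,0,70,0,5,32,0,0,0,70,0,5,32,0,0,0,70,0,5,32,0,0,0,70,0,5,32,0,0,0,70,0,5,32,0,0,0])

```text
t: 19.75
tcp_pos: [0.4749, 0.0813, 0.1567]
tool_rot: [-0.513, 0.484, 0.521, 0.481]
force: [1.1, -0.2, 0.2]
finger_gap: 0.82
```

move_arm(deltas=[70,0,5,32,0,0,0,70,0,5,32,0,0,0,70,0,5,32,0,0,0,70,0,5,32,0,0,0,70,0,5,32,0,0,0,70,0,5,32,0,0,0,70,0,5,32,0,0,0,70,0,5,32,0,0,0,70,0,2,18,0,0,0,70,0,0,0,0,0,0])

```text
t: 20.75
tcp_pos: [0.4137, 0.3518, 0.1582]
tool_rot: [-0.514, 0.483, 0.521, 0.48]
force: [-0.2, 0.0, -0.8]
finger_gap: 0.822
```

```bash
python3 - <<'E'
from h import *
go([.4172,.3475,.0305],94)
s=snap("wrist","w16"); 
o=ortho(s,.45,.3475,.32,.24,.040,.0004,1); cv2.imwrite("pics/o16.png",o)
E
```

```text
t 20.75 tcp [0.4137 0.3518 0.1582] x [-0.01   0.004 -1.   ] y [-0.997 -0.072  0.01 ] z [-0.072  0.997  0.005] F [-0.2  0.  -0.8] gap 0.822 q [ 0.49  0.52  1.71  0.01  0.92 -1.15]
rotvec deg [ 0.13  0.26 -0.55]  shift after turn mm [127.7  -3.2  -4.5]  |d| 127.8  shift in present axes [127.6  -4.4  -5.1]
```

View pics/o16.png

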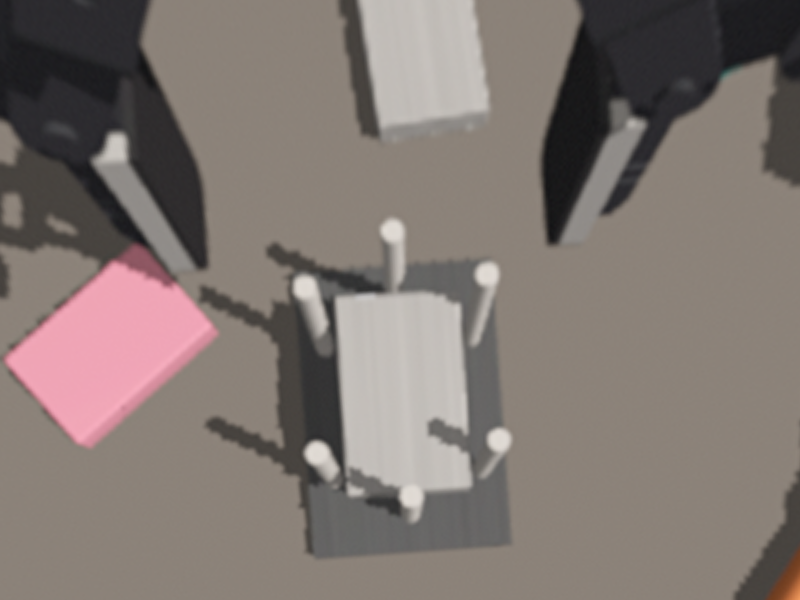

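Plate 2 is on top now with centre about (0.413,0.346) and yaw 3.5°. I go down closer and recheck.

move_arm(deltas=[70,15,0,-1,0,0.2,-0.5,70,25,0,-2,0,0,0,70,20,0,-2,0,0,0,70,8,0,0,0,0,0,70,0,0,0,0,0,0,70,0,0,0,0,0,0])

```text
t: 21.4
tcp_pos: [0.4166, 0.3445, 0.0914]
tool_rot: [-0.517, 0.482, 0.517, 0.483]
force: [1.1, 0.4, 0.0]
finger_gap: 0.819
```

```bash
python3 - <<'E'
from h import *
s=snap("wrist","w17"); 
go([.413,.346,.0305],93.6)
o=ortho(s,.43,.3475,.18,.14,.040,.00025,1); cv2.imwrite("pics/o17.png",o)
E
```

```text
t 21.45 tcp [0.4169 0.3448 0.0918] x [ 0.002  0.002 -1.   ] y [-0.998 -0.069 -0.002] z [-0.069  0.998  0.002] F [ 0.3 -0.8 -0.6] gap 0.821 q [ 0.48  0.62  1.76  0.    0.75 -1.16]
rotvec deg [0.36 0.09 0.1 ]  shift after turn mm [61.3  3.8  1.5]  |d| 61.4  shift in present axes [61.3  3.9  1.4]
```

View pics/o17.png

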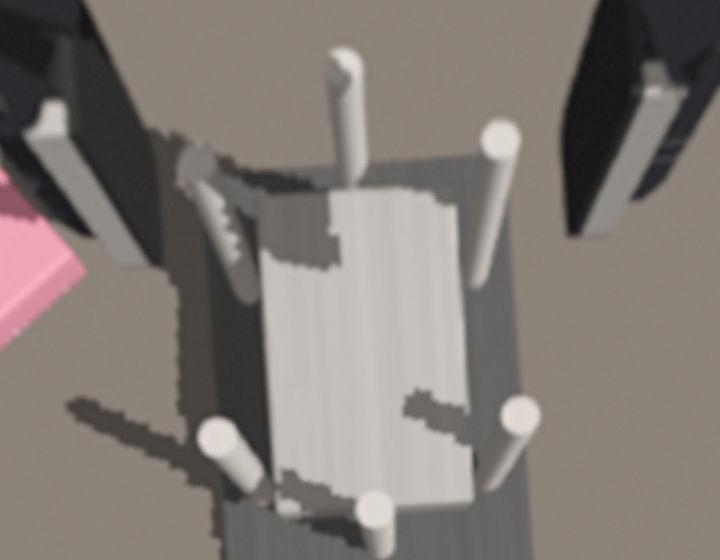

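move_arm(deltas=[70,12,2,0.8,0.9,0,0,70,18,1.8,0.7,0,0,0,70,16,0,0,0,0,0,70,10,0,0,0,0,0,70,5,0,0,0,0,0,70,0,0,0,0,0,0])

```text
t: 22.05
tcp_pos: [0.4122, 0.346, 0.0295]
tool_rot: [-0.513, 0.486, 0.514, 0.486]
force: [-0.1, 0.8, -0.5]
finger_gap: 0.821
```

```bash
python3 - <<'E'
from h import *
go([.4127,.346,.0305],93)
E
```

```text
t 22.05 tcp [0.4122 0.346  0.0295] x [-0.     0.001 -1.   ] y [-0.999 -0.054  0.   ] z [-0.054  0.999  0.001] F [-0.1  0.8 -0.5] gap 0.821 q [ 0.49  0.73  1.79  0.    0.62 -1.14]
rotvec deg [ 0.09  0.04 -0.02]  shift after turn mm [-1.  -0.5 -0. ]  |d| 1.1  shift in present axes [-1.  -0.5 -0. ]
```

move_arm(deltas=[44,-1,-0.5,0,0,0,0,44,0,0,0,0,0,0,44,0,0,0,0,0,0,44,0,0,0,0,0,0,44,0,0,0,0,0,0,44,-5,0,0,0,0,0,44,-15,0,0,0,0,0,44,-20,0,0,0,0,0,44,-20,0,0,0,0,0,44,0,0,0,0,0,0])

```text
t: 23.05
tcp_pos: [0.4143, 0.3469, 0.0932]
tool_rot: [0.514, -0.484, -0.513, -0.488]
force: [0.9, 0.6, -4.3]
finger_gap: 0.545
```

```bash
python3 - <<'E'
from h import *
go([*bed(0.001,-.041),.15],83.7)
s=snap("wrist","w18"); crop("w18",170,130,300,200,2.6,"w18c")
E
```

```text
t 23.05 tcp [0.4143 0.3469 0.0932] x [ 0.005  0.004 -1.   ] y [-0.999 -0.054 -0.005] z [-0.054  0.999  0.003] F [ 0.9  0.6 -4.3] gap 0.545 q [ 0.49  0.62  1.77  0.    0.75 -1.14]
rotvec deg [9.4  0.22 0.28]  shift after turn mm [ -56.8 -176.2 -417.6]  |d| 456.8  shift in present axes [ -57.7 -106.  -440.6]
```

View pics/w18c.png

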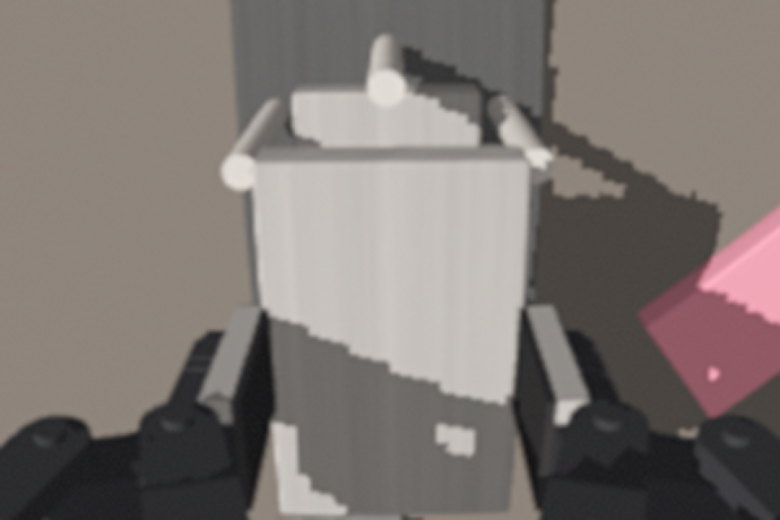

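Plate 2 is held, with plate 1 left in the magazine. I carry it to bay 1.

move_arm(deltas=[44,-15,0,0,4.7,0,0,44,-20,-4,-8,4.7,0.2,0.3,44,-12,-8,-18,0,0,0,44,-8,-11,-26,0,0,0,44,-2,-12,-29,0,0,0,44,0,-12,-29,0,0,0,44,0,-12,-29,0,0,0,44,0,-12,-29,0,0,0,44,0,-12,-29,0,0,0,44,0,-12,-29,0,0,0])

```text
t: 24.1
tcp_pos: [0.4825, 0.11, 0.1468]
tool_rot: [-0.47, 0.529, 0.473, 0.524]
force: [0.6, -0.9, -3.6]
finger_gap: 0.55
```

move_arm(deltas=[44,0,-12,-29,0,0,0,44,0,-12,-29,0,0,0,44,0,-12,-29,0,0,0,44,0,-12,-29,0,0,0,44,0,-12,-29,0,0,0,44,0,-12,-29,0,0,0,44,0,-9,-19,0,0,0,44,0,0,0,0,0,0,44,0,0,0,0,0,0])

```text
t: 25.0
tcp_pos: [0.5414, -0.0893, 0.1469]
tool_rot: [-0.47, 0.529, 0.473, 0.525]
force: [-1.3, 0.6, -3.5]
finger_gap: 0.55
```

```bash
python3 - <<'E'
from h import *
go([*bed(0.001,-.041),.0365],83.7)
E
```

```text
t 25.0 tcp [ 0.5414 -0.0893  0.1469] x [-0.008 -0.    -1.   ] y [-0.994  0.111  0.008] z [ 0.111  0.994 -0.001] F [-1.3  0.6 -3.5] gap 0.55 q [-0.37  0.54  1.7  -0.    0.91 -1.82]
rotvec deg [-0.08 -0.07 -0.47]  shift after turn mm [110.4  -2.1   2. ]  |d| 110.4  shift in present axes [110.3  -3.    2.1]
```

move_arm(deltas=[44,8,-1,1,0,0,-0.4,44,20,-1,1,0,0,0,44,28,0,0,0,0,0,44,28,0,0,0,0,0,44,20,0,0,0,0,0,44,12,0,0,0,0,0,44,6,0,0,0,0,0,44,0,0,0,0,0,0])

```text
t: 25.8
tcp_pos: [0.5446, -0.0874, 0.0257]
tool_rot: [-0.473, 0.527, 0.471, 0.526]
force: [0.0, 0.4, -2.8]
finger_gap: 0.552
```

```bash
python3 - <<'E'
from chk import *
go([*bed(0.001,-.041),.0155],83.7)
s=snap("wrist","w19")
im=overlay("w19",True); plates(im,"w19",True,[(0,-.041,0)],.0335); cv2.imwrite("pics/ov19.png",im[200:700,300:1000])
E
```

```text
t 25.8 tcp [ 0.5446 -0.0874  0.0257] x [ 0.001 -0.002 -1.   ] y [-0.994  0.109 -0.001] z [ 0.109  0.994 -0.002] F [ 0.   0.4 -2.8] gap 0.552 q [-0.36  0.75  1.76 -0.    0.63 -1.82]
rotvec deg [ 0.04 -0.13  0.05]  shift after turn mm [10.2  0.9 -0.3]  |d| 10.2  shift in present axes [10.2  0.9 -0.2]
```

View pics/ov19.png

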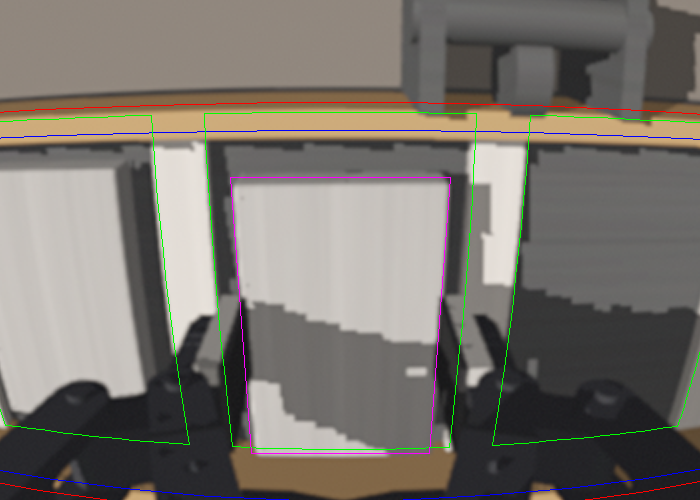

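move_arm(deltas=[44,5,0,-0.3,0,0,0,44,4,0,0,0,0,0,44,1.2,0,0,0,0,0,44,0,0,0,0,0,0,44,0,0,0,0,0,0])

```text
t: 26.35
tcp_pos: [0.5452, -0.0885, 0.0165]
tool_rot: [-0.473, 0.527, 0.47, 0.527]
force: [-0.7, -0.3, 1.1]
finger_gap: 0.548
```

```bash
python3 - <<'E'
from chk import *
go([*bed(0.001,-.041),.0150],83.7)
E
```

```text
t 26.35 tcp [ 0.5452 -0.0885  0.0165] x [ 0.002 -0.003 -1.   ] y [-0.994  0.11  -0.003] z [ 0.11   0.994 -0.003] F [-0.7 -0.3  1.1] gap 0.548 q [-0.36  0.76  1.76 -0.    0.61 -1.82]
rotvec deg [-0.01 -0.16  0.16]  shift after turn mm [1.5 1.6 0.8]  |d| 2.3  shift in present axes [1.5 1.6 0.8]
```

move_arm(deltas=[44,-0.3,1.2,0.5,0,0,0,44,0,0,0,0,0,0,66,0,0,0,0,0,0,66,0,0,0,0,0,0,66,0,0,0,0,0,0,66,-8,0,0,0,0,0,66,-20,0,0,0,0,0,66,-30,0,0,0,0,0,66,-30,0,0,0,0,0,66,0,0,0,0,0,0])

```text
t: 27.35
tcp_pos: [0.5465, -0.0884, 0.1086]
tool_rot: [-0.476, 0.525, 0.468, 0.528]
force: [1.7, 0.1, 0.0]
finger_gap: 0.773
```

```bash
python3 - <<'E'
from chk import *
s=snap("wrist","w20")
im=overlay("w20",True); plates(im,"w20",True,[(0,-.123,0),(0,-.041,0)],.024); cv2.imwrite("pics/ov20.png",im[200:700,280:1080])
go([.413,.3465,.16],93)
E
```

```text
t 27.4 tcp [ 0.5452 -0.088   0.1068] x [ 0.007 -0.005 -1.   ] y [-0.994  0.11  -0.007] z [ 0.11   0.994 -0.004] F [ 0.4 -0.3 -0.7] gap 0.771 q [-0.36  0.61  1.73 -0.    0.8  -1.82]
rotvec deg [-9.29 -0.26  0.41]  shift after turn mm [-53.2 109.3 440.8]  |d| 457.3  shift in present axes [-56.1 178.6 417.2]
```

View pics/ov20.png

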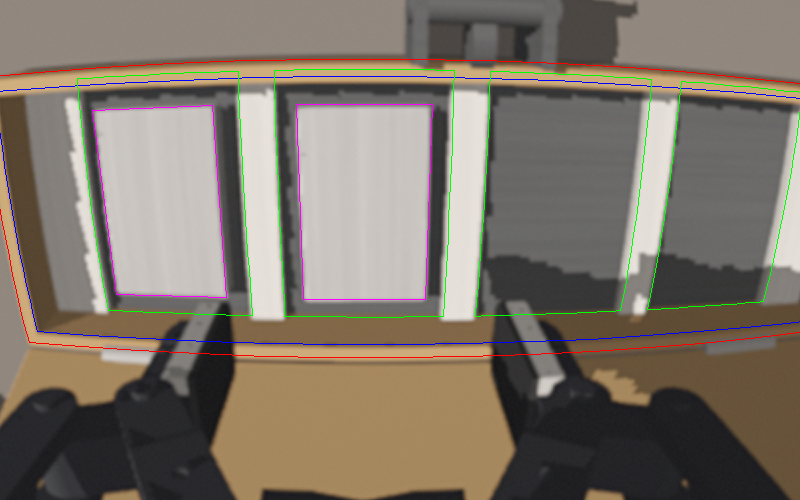

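Plates 3 and 2 sit square in the middle of bays 0 and 1 (they coincide with the model rectangles). Plate 1 is next.

move_arm(deltas=[70,-20,0,0,-4.6,0,0,70,-25,2,8,-4.7,-0.2,0.4,70,-8,5,20,0,0,0,70,0,8,32,0,0,0,70,0,8,32,0,0,0,70,0,8,32,0,0,0,70,0,8,32,0,0,0,70,0,8,32,0,0,0,70,0,8,32,0,0,0,70,0,8,32,0,0,0])

```text
t: 28.4
tcp_pos: [0.4668, 0.1622, 0.157]
tool_rot: [-0.511, 0.489, 0.515, 0.485]
force: [-0.3, 0.4, 1.0]
finger_gap: 0.819
```

move_arm(deltas=[70,0,8,32,0,0,0,70,0,8,32,0,0,0,70,0,8,32,0,0,0,70,0,8,32,0,0,0,70,0,8,32,0,0,0,70,0,6,24,0,0,0,70,10,0,5,0,0,0,70,20,0,0,0,0,0,70,20,0,0,0,0,0,70,0,0,0,0,0,0])

```text
t: 29.4
tcp_pos: [0.4098, 0.3455, 0.105]
tool_rot: [-0.511, 0.491, 0.515, 0.483]
force: [-0.7, -0.1, -0.3]
finger_gap: 0.821
```

```bash
python3 - <<'E'
from h import *
s=snap("wrist","w21"); 
go([.413,.346,.0185],93)
o=ortho(s,.44,.3475,.256,.19,.028,.00032,1); cv2.imwrite("pics/o21.png",o)
E
```

```text
t 29.45 tcp [0.4108 0.346  0.1063] x [-0.01  -0.002 -1.   ] y [-0.999 -0.052  0.01 ] z [-0.052  0.999 -0.002] F [ 0.1 -0.8  0.7] gap 0.818 q [ 0.49  0.6   1.76  0.    0.8  -1.13]
rotvec deg [-0.03 -0.09 -0.57]  shift after turn mm [87.8 -2.2 -0.1]  |d| 87.8  shift in present axes [87.8 -3.1  0. ]
```

View pics/o21.png

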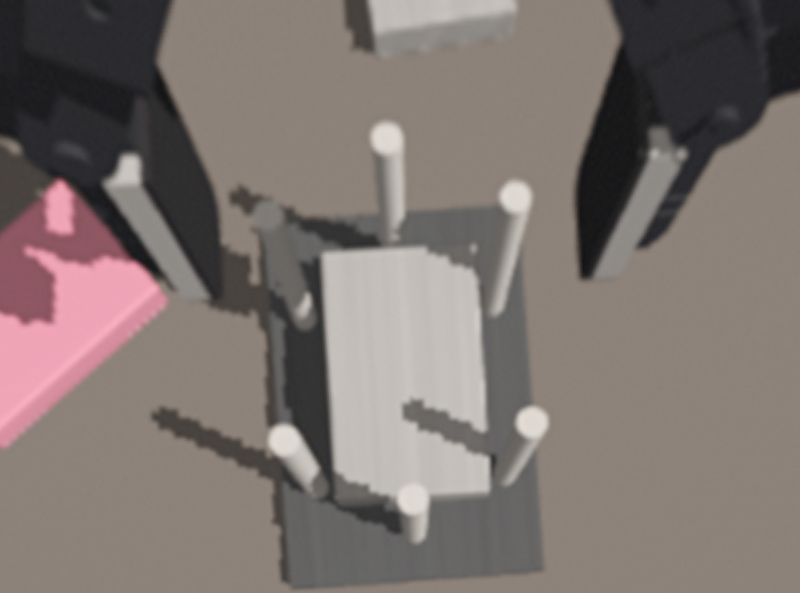

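Plate 1: centre (0.4157,0.346), yaw 2.9°.

move_arm(deltas=[70,10,-2,0,0,0,-0.5,70,20,-2,0,0,0,0,70,20,-1,0,0,0,0,70,20,0,0,0,0,0,70,12,0,0,0,0,0,70,5.5,0,0,0,0,0,70,0,0,0,0,0,0])

```text
t: 30.15
tcp_pos: [0.4174, 0.3476, 0.0206]
tool_rot: [0.513, -0.486, -0.512, -0.488]
force: [-0.2, -0.2, 0.2]
finger_gap: 0.818
```

```bash
python3 - <<'E'
from h import *
go([.4157,.346,.0185],93)
E
```

```text
t 30.15 tcp [0.4174 0.3476 0.0206] x [ 0.003  0.001 -1.   ] y [-0.999 -0.052 -0.003] z [-0.052  0.999  0.001] F [-0.2 -0.2  0.2] gap 0.818 q [ 0.49  0.75  1.78 -0.    0.6  -1.13]
rotvec deg [-0.02  0.03  0.17]  shift after turn mm [ 2.1  1.7 -1.5]  |d| 3.1  shift in present axes [ 2.1  1.7 -1.5]
```

move_arm(deltas=[70,1.5,1.5,-1.2,0,0,0,44,0,0,0,0,0,0,44,0,0,0,0,0,0,44,0,0,0,0,0,0,44,0,0,0,0,0,0,44,-5,0,0,0,0,0,44,-15,0,0,0,0,0,44,-25,0,0,0,0,0,44,-30,0,0,0,0,0,44,0,0,0,0,0,0])

```text
t: 31.15
tcp_pos: [0.4176, 0.3478, 0.0973]
tool_rot: [0.514, -0.483, -0.512, -0.49]
force: [0.6, -0.3, -5.2]
finger_gap: 0.546
```

```bash
python3 - <<'E'
from h import *
go([*bed(0.001,.041),.15],83.7)
s=snap("wrist","w22"); crop("w22",170,130,300,200,2.6,"w22c")
E
```

```text
t 31.15 tcp [0.4176 0.3478 0.0973] x [ 0.01   0.005 -1.   ] y [-0.999 -0.053 -0.01 ] z [-0.053  0.999  0.004] F [ 0.6 -0.3 -5.2] gap 0.546 q [ 0.49  0.61  1.76 -0.    0.76 -1.13]
rotvec deg [9.31 0.28 0.56]  shift after turn mm [ -52.7 -173.1 -336.9]  |d| 382.4  shift in present axes [ -53.  -116.8 -360.3]
```

View pics/w22c.png

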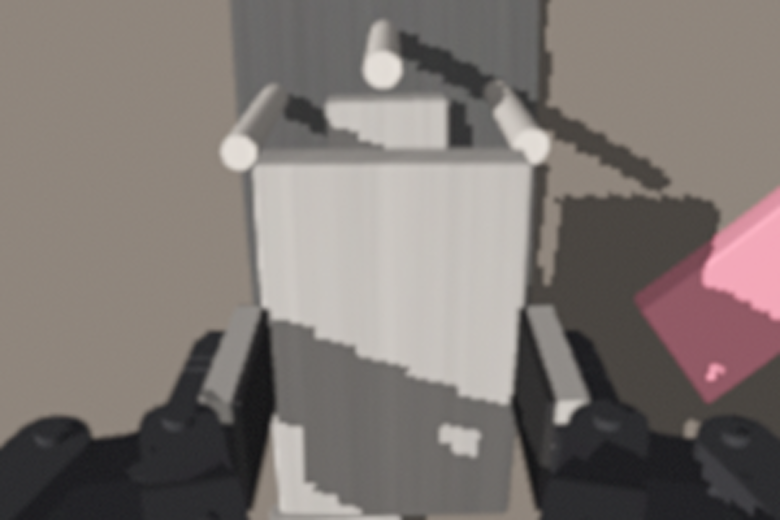

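Plate 1 is held and the magazine is empty (only the block shows). On to bay 2.

move_arm(deltas=[44,-15,0,0,4.6,0,0,44,-20,-4,-8,4.7,0.2,0.4,44,-12,-9,-17,0,0,0,44,-6,-13,-25,0,0,0,44,0,-15,-29,0,0,0,44,0,-15,-29,0,0,0,44,0,-15,-29,0,0,0,44,0,-15,-29,0,0,0,44,0,-15,-29,0,0,0,44,0,-15,-29,0,0,0])

```text
t: 32.2
tcp_pos: [0.5058, 0.1101, 0.1454]
tool_rot: [-0.47, 0.529, 0.473, 0.524]
force: [0.1, 0.5, -5.1]
finger_gap: 0.549
```

move_arm(deltas=[44,0,-15,-29,0,0,0,44,0,-15,-29,0,0,0,44,0,-15,-28,0,0,0,44,0,-12,-22,0,0,0,44,0,-5,-5,0,0,0,44,0,0,0,0,0,0,44,0,0,0,0,0,0])

```text
t: 32.9
tcp_pos: [0.5546, -0.0067, 0.1461]
tool_rot: [-0.47, 0.529, 0.473, 0.525]
force: [0.4, -0.5, -4.2]
finger_gap: 0.55
```

```bash
python3 - <<'E'
from h import *
go([*bed(0.001,.041),.0365],83.7)
E
```

```text
t 32.9 tcp [ 0.5546 -0.0067  0.1461] x [-0.007 -0.001 -1.   ] y [-0.994  0.11   0.007] z [ 0.11   0.994 -0.001] F [ 0.4 -0.5 -4.2] gap 0.55 q [-0.21  0.55  1.69 -0.    0.91 -1.67]
rotvec deg [ 0.01 -0.08 -0.42]  shift after turn mm [109.6   1.9   0.4]  |d| 109.7  shift in present axes [109.6   1.1   0.6]
```

move_arm(deltas=[44,8,1,0,0,0,-0.4,44,20,0.5,0,0,0,0,44,28,0,0,0,0,0,44,28,0,0,0,0,0,44,20,0,0,0,0,0,44,10,0,0,0,0,0,44,5,0,0,0,0,0,44,0,0,0,0,0,0])

```text
t: 33.7
tcp_pos: [0.5549, -0.0074, 0.0282]
tool_rot: [-0.473, 0.526, 0.471, 0.527]
force: [0.8, -0.6, -4.4]
finger_gap: 0.546
```

```bash
python3 - <<'E'
from chk import *
go([*bed(0.001,.041),.0155],83.7)
s=snap("wrist","w23"); z=manip.sense()["tcp_pos"][2]
im=overlay("w23",True); plates(im,"w23",True,[(0,.041,0)],z+.0095); cv2.imwrite("pics/ov23.png",im[200:700,300:1000])
E
```

```text
t 33.7 tcp [ 0.5549 -0.0074  0.0282] x [ 0.003 -0.003 -1.   ] y [-0.994  0.109 -0.003] z [ 0.109  0.994 -0.002] F [ 0.8 -0.6 -4.4] gap 0.546 q [-0.21  0.74  1.75 -0.    0.64 -1.67]
rotvec deg [ 0.04 -0.13  0.18]  shift after turn mm [12.7  2.3  1.1]  |d| 12.9  shift in present axes [12.7  2.3  1.1]
```

View pics/ov23.png

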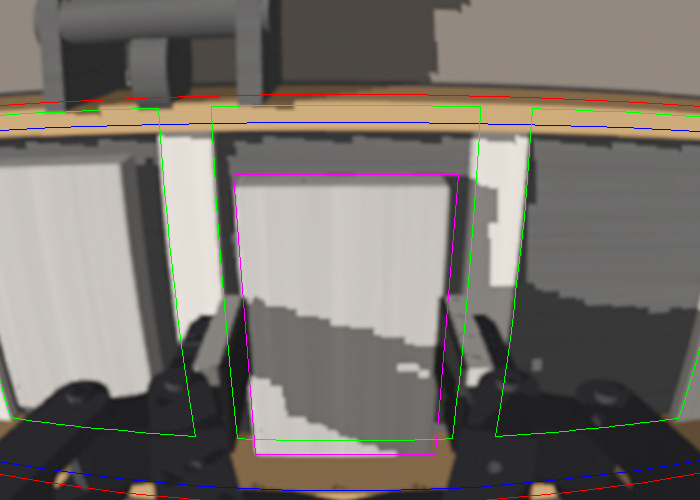

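move_arm(deltas=[44,6,1,0.5,0,0,0,44,4,0.8,0,0,0,0,44,2,0,0,0,0,0,44,0,0,0,0,0,0,44,0,0,0,0,0,0])

```text
t: 34.25
tcp_pos: [0.5531, -0.0071, 0.0168]
tool_rot: [-0.473, 0.527, 0.47, 0.527]
force: [-1.6, 0.9, 0.7]
finger_gap: 0.547
```

```bash
python3 - <<'E'
from chk import *
go([*bed(0.001,.041),.0155],83.7)
s=snap("wrist","w24"); z=manip.sense()["tcp_pos"][2]
im=overlay("w24",True); plates(im,"w24",True,[(0,.041,0)],z+.0095); cv2.imwrite("pics/ov24.png",im[200:700,300:1000])
E
```

```text
t 34.25 tcp [ 0.5531 -0.0071  0.0168] x [ 0.003 -0.003 -1.   ] y [-0.994  0.11  -0.003] z [ 0.11   0.994 -0.002] F [-1.6  0.9  0.7] gap 0.547 q [-0.21  0.76  1.76 -0.    0.62 -1.67]
rotvec deg [-0.   -0.13  0.18]  shift after turn mm [1.3 0.5 1. ]  |d| 1.8  shift in present axes [1.3 0.5 1. ]
```

View pics/ov24.png

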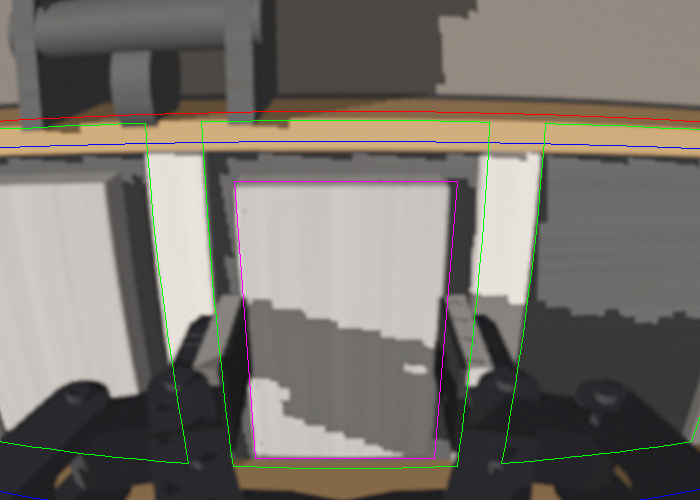

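The plate is centred between the ribs and has touched down. I release it.

move_arm(deltas=[44,0,0,0.4,0,0,0,66,0,0,0,0,0,0,66,0,0,0,0,0,0,66,0,0,0,0,0,0,66,-8,0,0,0,0,0,66,-20,0,0,0,0,0,66,-30,0,0,0,0,0,66,-30,0,0,0,0,0,66,0,0,0,0,0,0])

```text
t: 35.2
tcp_pos: [0.5562, -0.0071, 0.1087]
tool_rot: [-0.476, 0.524, 0.468, 0.529]
force: [-0.1, -0.9, -0.0]
finger_gap: 0.774
```

```bash
python3 - <<'E'
from chk import *
s=snap("wrist","w25")
im=overlay("w25",True); plates(im,"w25",True,[(0,-.123,0),(0,-.041,0),(0,.041,0)],.024); cv2.imwrite("pics/ov25.png",im[200:700,200:1000])
t=snap("top","t25"); o=ortho(t,.585,.345,.2,.15,.012,.00025); cv2.imwrite("pics/o25.png",o)
crop("t25",180,165,280,100,2.85,"t25c")
E
```

```text
(no output)
```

View pics/ov25.png

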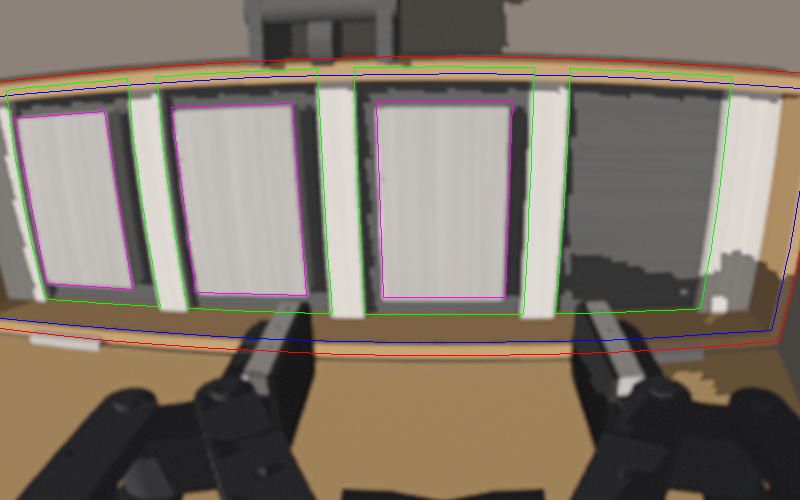

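View pics/o25.png

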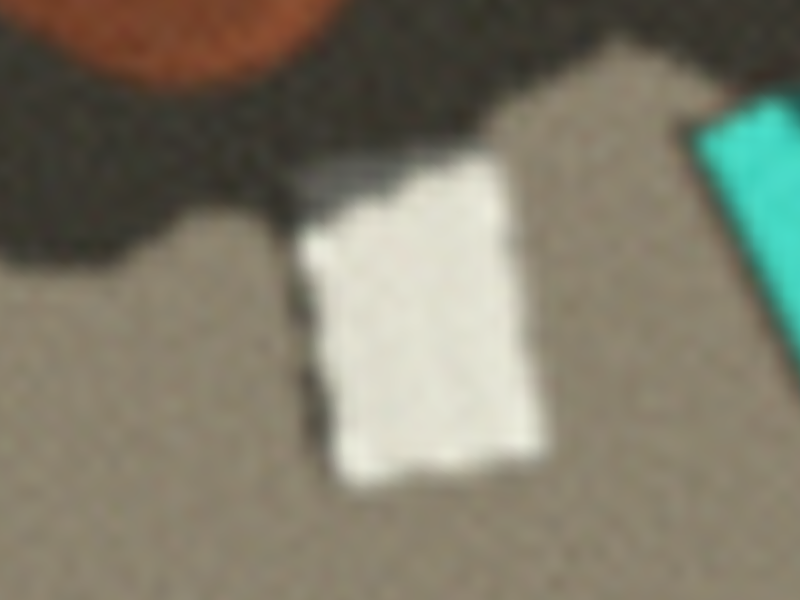

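View pics/t25c.png

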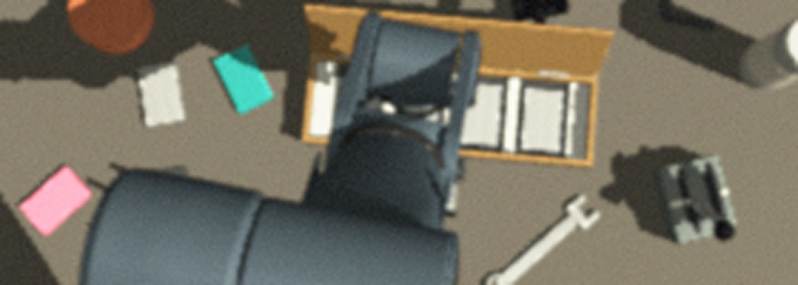

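Three plates are in bays 0–2. The loose grey plate, ortho corners (298,175), (497,150), (548,452), (345,485), has its centre at (0.581,0.3395) and yaw about 9°. The turquoise and pink ones are left alone. I move above it.

```bash
python3 - <<'E'
from h import *
go([.581,.3395,.12],99)
E
```

```text
t 35.3 tcp [ 0.5537 -0.0066  0.1055] x [ 0.006 -0.003 -1.   ] y [-0.994  0.11  -0.006] z [ 0.11   0.994 -0.003] F [ 0.4  0.5 -0.6] gap 0.773 q [-0.21  0.61  1.73 -0.    0.8  -1.67]
rotvec deg [-15.3   -0.19   0.32]  shift after turn mm [-14.5 -81.1 337.6]  |d| 347.5  shift in present axes [-15.4  10.7 347. ]
```

move_arm(deltas=[70,-20,0,0,-5.1,0,0,70,-20,0,0,-5.1,-0.1,0.1,70,0,0,0,-5.1,-0.1,0.2,70,0,-3,14,0,0,0,70,0,-6,26,0,0,0,70,0,-8,32,0,0,0,70,0,-8,32,0,0,0,70,0,-8,32,0,0,0,70,0,-8,32,0,0,0,70,0,-8,32,0,0,0])

```text
t: 36.3
tcp_pos: [0.5685, 0.201, 0.1427]
tool_rot: [-0.536, 0.461, 0.539, 0.458]
force: [0.4, 0.3, 0.4]
finger_gap: 0.82
```

move_arm(deltas=[70,0,-8,32,0,0,0,70,0,-8,32,0,0,0,70,0,-8,32,0,0,0,70,10,-8,28,0,0,0,70,15,-3,12,0,0,0,70,0,0,0,0,0,0,70,0,0,0,0,0,0])

```text
t: 37.0
tcp_pos: [0.5817, 0.3376, 0.1176]
tool_rot: [-0.536, 0.461, 0.539, 0.457]
force: [-0.4, 0.3, 0.8]
finger_gap: 0.818
```

```bash
python3 - <<'E'
from h import *
s=snap("wrist","w26"); 
go([.581,.3395,.10],99)
o=ortho(s,.6,.34,.256,.19,.012,.00032,1); cv2.imwrite("pics/o26.png",o)
E
```

```text
t 37.05 tcp [0.5826 0.3372 0.1185] x [-0.005 -0.001 -1.   ] y [-0.988 -0.155  0.005] z [-0.155  0.988 -0.   ] F [-0.   0.   0.3] gap 0.817 q [ 0.36  0.72  1.39  0.    1.03 -1.37]
rotvec deg [-0.07 -0.02 -0.27]  shift after turn mm [18.5  1.2  2.5]  |d| 18.7  shift in present axes [18.5  1.1  2.5]
```

View pics/o26.png

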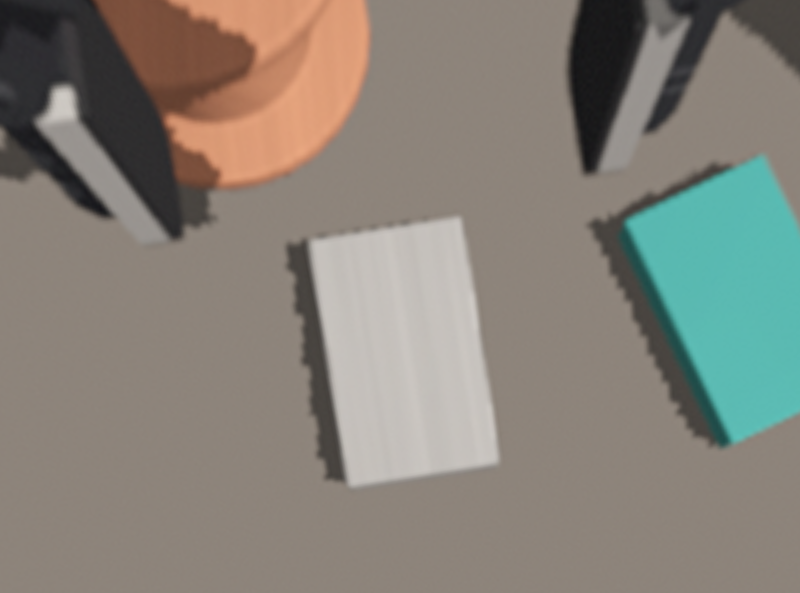

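Plate4's corners are (309,240), (461,216), (498,463), (347,487): centre (0.5825,0.3388), yaw 8.7°, length 80 mm. It is grey steel, not the turquoise piece at (720,300).

```bash
python3 - <<'E'
from h import *
go([.5825,.3388,.0035],98.7)
E
```

```text
t 37.05 tcp [0.5826 0.3372 0.1185] x [-0.005 -0.001 -1.   ] y [-0.988 -0.155  0.005] z [-0.155  0.988 -0.   ] F [-0.   0.   0.3] gap 0.817 q [ 0.36  0.72  1.39  0.    1.03 -1.37]
rotvec deg [ 0.23 -0.02 -0.27]  shift after turn mm [115.   -0.2   1.6]  |d| 115.0  shift in present axes [115.   -0.7   1.6]
```

move_arm(deltas=[70,10,0,1,0.2,0,-0.3,70,25,0,0.6,0,0,0,70,30,0,0,0,0,0,70,25,0,0,0,0,0,70,12,0,0,0,0,0,70,6,0,0,0,0,0,70,3,0,0,0,0,0,70,0,0,0,0,0,0,70,0,0,0,0,0,0])

```text
t: 37.95
tcp_pos: [0.5842, 0.3405, 0.0097]
tool_rot: [0.538, -0.458, -0.536, -0.462]
force: [-0.3, -0.4, -0.4]
finger_gap: 0.825
```

```bash
python3 - <<'E'
from h import *
go([.5825,.3388,.0035],98.7)
s=snap("wrist","w27"); crop("w27",170,130,300,200,2.6,"w27c")
E
```

```text
t 37.95 tcp [0.5842 0.3405 0.0097] x [ 0.005  0.002 -1.   ] y [-0.988 -0.153 -0.005] z [-0.153  0.988  0.001] F [-0.3 -0.4 -0.4] gap 0.825 q [ 0.36  0.87  1.43  0.    0.83 -1.36]
rotvec deg [0.09 0.07 0.31]  shift after turn mm [ 6.2  1.9 -1.5]  |d| 6.7  shift in present axes [ 6.2  2.  -1.5]
```

View pics/w27c.png

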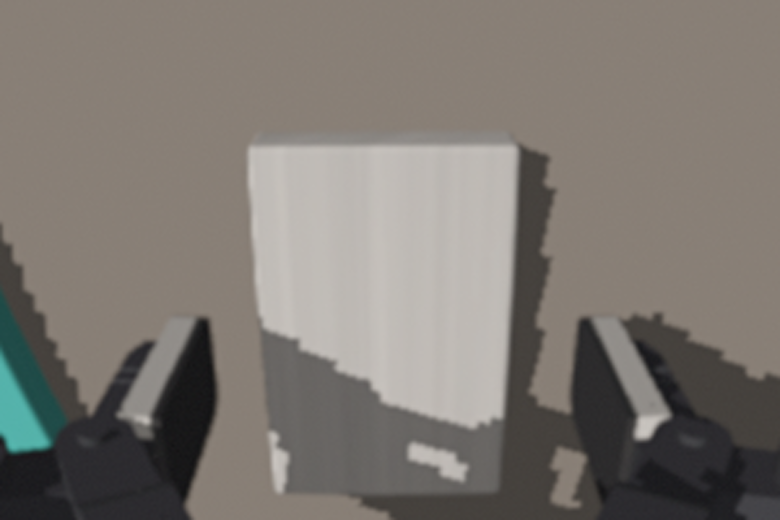

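move_arm(deltas=[70,3,1.9,-1.7,0,0,0.3,70,2.5,0,0,0,0,0,70,0,0,0,0,0,0,70,0,0,0,0,0,0])

```text
t: 38.4
tcp_pos: [0.5816, 0.3383, 0.0029]
tool_rot: [-0.536, 0.461, 0.538, 0.46]
force: [-0.2, 0.2, -0.1]
finger_gap: 0.815
```

```bash
python3 - <<'E'
from h import *
go([.5825,.3388,.0035],98.7)
E
```

```text
t 38.4 tcp [0.5816 0.3383 0.0029] x [-0.002  0.    -1.   ] y [-0.988 -0.153  0.002] z [-0.153  0.988  0.001] F [-0.2  0.2 -0.1] gap 0.815 q [ 0.36  0.88  1.43  0.    0.83 -1.36]
rotvec deg [ 0.1   0.04 -0.13]  shift after turn mm [-0.6 -1.   0.4]  |d| 1.2  shift in present axes [-0.6 -1.   0.4]
```

move_arm(deltas=[44,-0.5,-0.8,0.3,0,0,0,44,0,0,0,0,0,0,44,0,0,0,0,0,0,44,0,0,0,0,0,0,44,0,0,0,0,0,0,44,-5,0,0,0,0,0,44,-15,0,0,0,0,0,44,-30,0,0,0,0,0,44,-40,0,0,0,0,0,44,0,0,0,0,0,0])

```text
t: 39.4
tcp_pos: [0.5868, 0.3404, 0.1]
tool_rot: [0.538, -0.457, -0.535, -0.464]
force: [1.8, 0.3, -1.0]
finger_gap: 0.55
```

```bash
python3 - <<'E'
from h import *
go([*bed(0.001,.123),.15],83.7)
s=snap("wrist","w28"); crop("w28",170,130,300,200,2.6,"w28c")
E
```

```text
t 39.4 tcp [0.5868 0.3404 0.1   ] x [ 0.009  0.005 -1.   ] y [-0.988 -0.153 -0.01 ] z [-0.153  0.988  0.003] F [ 1.8  0.3 -1. ] gap 0.55 q [ 0.36  0.75  1.4   0.    0.98 -1.36]
rotvec deg [15.11  0.27  0.55]  shift after turn mm [ -50.    -4.1 -266.1]  |d| 270.8  shift in present axes [ -51.5   64.9 -257.8]
```

View pics/w28c.png

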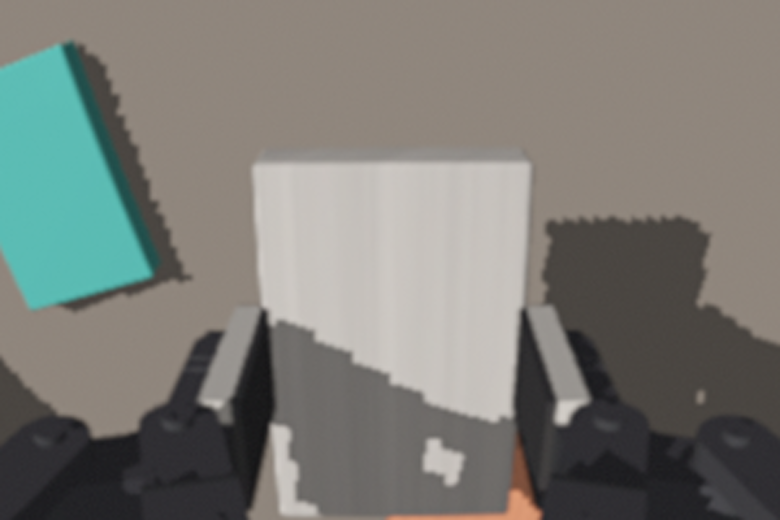

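move_arm(deltas=[44,-15,0,0,5.1,0,0,44,-20,0,0,5,0.1,0.3,44,-12,0,-6,5,0.2,0.3,44,-3,0,-15,0,0,0,44,0,0,-25,0,0,0,44,0,0,-32,0,0,0,44,0,0,-32,0,0,0,44,0,-1,-32,0,0,0,44,0,-1,-32,0,0,0,44,0,-1,-32,0,0,0])

```text
t: 40.45
tcp_pos: [0.5617, 0.1315, 0.1431]
tool_rot: [-0.47, 0.532, 0.475, 0.521]
force: [0.5, 0.0, -2.7]
finger_gap: 0.548
```

move_arm(deltas=[44,0,-1,-30,0,0,0,44,0,0,-20,0,0,0,44,0,0,-9,0,0,0,44,0,0,0,0,0,0,44,0,0,0,0,0,0])

```text
t: 40.95
tcp_pos: [0.5578, 0.0752, 0.1445]
tool_rot: [-0.47, 0.531, 0.474, 0.522]
force: [-0.4, 0.1, -2.9]
finger_gap: 0.55
```

```bash
python3 - <<'E'
from h import *
go([*bed(0.001,.123),.0365],83.7)
E
```

```text
t 40.95 tcp [0.5578 0.0752 0.1445] x [-0.014 -0.004 -1.   ] y [-0.994  0.109  0.013] z [ 0.109  0.994 -0.006] F [-0.4  0.1 -2.9] gap 0.55 q [-0.06  0.57  1.66 -0.01  0.93 -1.52]
rotvec deg [ 0.02 -0.32 -0.77]  shift after turn mm [108.   -3.8   0.7]  |d| 108.1  shift in present axes [108.   -5.3   1.3]
```

move_arm(deltas=[44,8,-1.5,0.3,0,-0.2,-0.4,44,20,-1.5,0.3,0,-0.1,-0.3,44,28,0,0,0,0,0,44,26,0,0,0,0,0,44,16,0,0,0,0,0,44,8,0,0,0,0,0,44,3,0,0,0,0,0,44,0,0,0,0,0,0,44,0,0,0,0,0,0])

```text
t: 41.85
tcp_pos: [0.5619, 0.0752, 0.0367]
tool_rot: [-0.473, 0.526, 0.471, 0.527]
force: [0.9, 0.1, -2.6]
finger_gap: 0.549
```

```bash
python3 - <<'E'
from chk import *
go([*bed(0.001,.123),.0165],83.7)
s=snap("wrist","w29"); z=manip.sense()["tcp_pos"][2]
im=overlay("w29",True); plates(im,"w29",True,[(0,.123,0)],z+.009); cv2.imwrite("pics/ov29.png",im[200:700,300:1000])
E
```

```text
t 41.85 tcp [0.5619 0.0752 0.0367] x [ 0.002 -0.001 -1.   ] y [-0.994  0.109 -0.002] z [ 0.109  0.994 -0.001] F [ 0.9  0.1 -2.6] gap 0.549 q [-0.06  0.74  1.72 -0.    0.68 -1.52]
rotvec deg [ 0.03 -0.04  0.1 ]  shift after turn mm [20.2  0.2  0.3]  |d| 20.2  shift in present axes [20.2  0.2  0.3]
```

View pics/ov29.png

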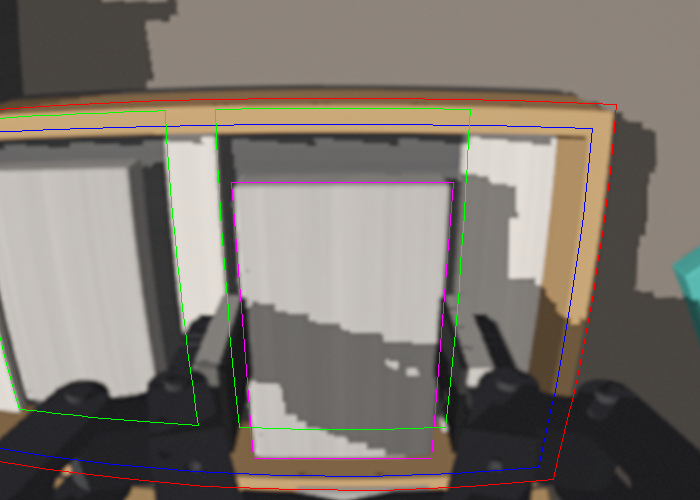

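move_arm(deltas=[44,8,0,-0.3,0,0,0,44,7,0,0,0,0,0,44,3.5,0,0,0,0,0,44,1,0,0,0,0,0,44,0,0,0,0,0,0,44,0,0,0,0,0,0])

```text
t: 42.5
tcp_pos: [0.5611, 0.0746, 0.0164]
tool_rot: [-0.472, 0.527, 0.472, 0.527]
force: [0.3, -0.8, -1.9]
finger_gap: 0.546
```

```bash
python3 - <<'E'
from chk import *
go([*bed(0.001,.123),.0165],83.7)
s=snap("wrist","w30"); z=manip.sense()["tcp_pos"][2]
im=overlay("w30",True); plates(im,"w30",True,[(0,.123,0)],z+.009); cv2.imwrite("pics/ov30.png",im[200:700,300:1000])
E
```

```text
t 42.5 tcp [0.5611 0.0746 0.0164] x [-0.    -0.001 -1.   ] y [-0.994  0.11  -0.   ] z [ 0.11   0.994 -0.001] F [ 0.3 -0.8 -1.9] gap 0.546 q [-0.06  0.77  1.72 -0.    0.64 -1.52]
rotvec deg [-0.   -0.04  0.  ]  shift after turn mm [-0.1 -0.5  0.9]  |d| 1.0  shift in present axes [-0.1 -0.5  0.9]
```

View pics/ov30.png

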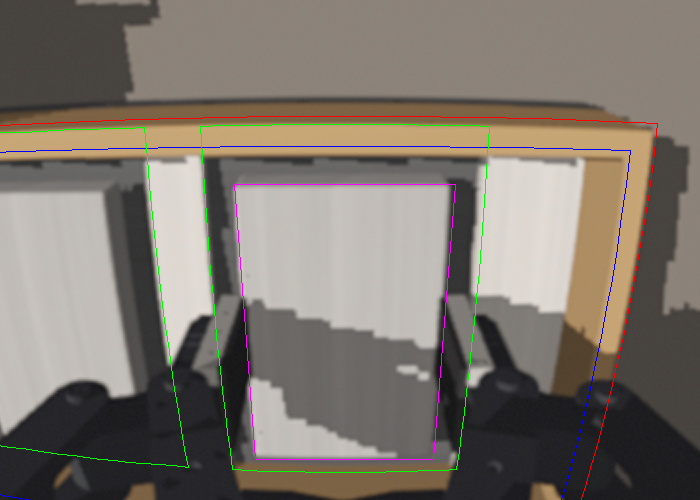

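Well centred. I lower 1 mm and release.

move_arm(deltas=[44,1,0,0.2,0,0,0,44,0,0,0,0,0,0,66,0,0,0,0,0,0,66,0,0,0,0,0,0,66,0,0,0,0,0,0,66,-8,0,0,0,0,0,66,-20,0,0,0,0,0,66,-35,0,0,0,0,0,66,-45,0,0,0,0,0,66,0,0,0,0,0,0])

```text
t: 43.55
tcp_pos: [0.5655, 0.0749, 0.1295]
tool_rot: [-0.475, 0.524, 0.468, 0.53]
force: [1.3, -0.3, 0.4]
finger_gap: 0.774
```

```bash
python3 - <<'E'
from chk import *
s=snap("wrist","w31")
im=overlay("w31",True); plates(im,"w31",True,[(0,(i-1.5)*.082,0) for i in range(4)],.024); cv2.imwrite("pics/ov31.png",im[200:700,100:900])
s=load("top0")
# lever: selector yaw etc
E
```

```text
(no output)
```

View pics/ov31.png

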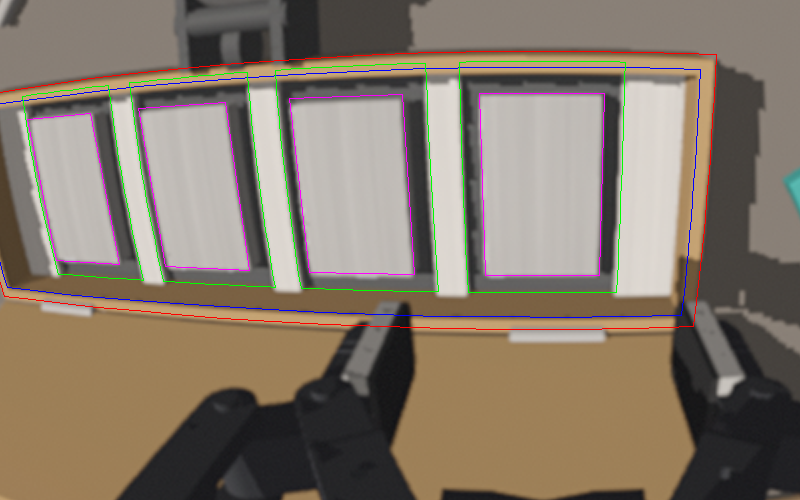

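All four plates lie in their bays, matching the model rectangles. Next I locate the selector lever.

```bash
python3 - <<'E'
from h import *
t=load("top0"); s=load("scene0")
print("ball top",atz(t,434,245.9,.127),"scene",atz(s,169.4,217.9,.127))
# triangulate
def R(c,u,v): return c["R"].T@ray(c,u,v), -c["R"].T@c["t"]
d1,c1=R(t,434,245.9);d2,c2=R(s,169.4,217.9)
A=np.stack([d1,-d2],1); k=np.linalg.lstsq(A,c2-c1,rcond=None)[0]; print("tri",(c1+d1*k[0]+c2+d2*k[1])/2, np.linalg.norm(c1+d1*k[0]-c2-d2*k[1]))
o=ortho(t,.42,-.36,.2,.15,.05,.00025); cv2.imwrite("pics/o32.png",o)
go([.40,-.33,.26],90+12.5)
E
```

```text
ball top [ 0.37977264 -0.37141524  0.127     ] scene [ 0.38412271 -0.37170755  0.127     ]
tri [ 0.38021014 -0.37147894  0.12373458] 0.0018533859046556632
t 43.6 tcp [0.5637 0.0749 0.127 ] x [ 0.008 -0.001 -1.   ] y [-0.994  0.11  -0.008] z [ 0.11   0.994 -0.   ] F [-0.4 -0.1 -0.4] gap 0.772 q [-0.06  0.59  1.68 -0.    0.87 -1.52]
rotvec deg [-18.79  -0.1    0.45]  shift after turn mm [-133.   247.4 -359.8]  |d| 456.5  shift in present axes [-133.7  117.3 -420.4]
```

View pics/o32.png

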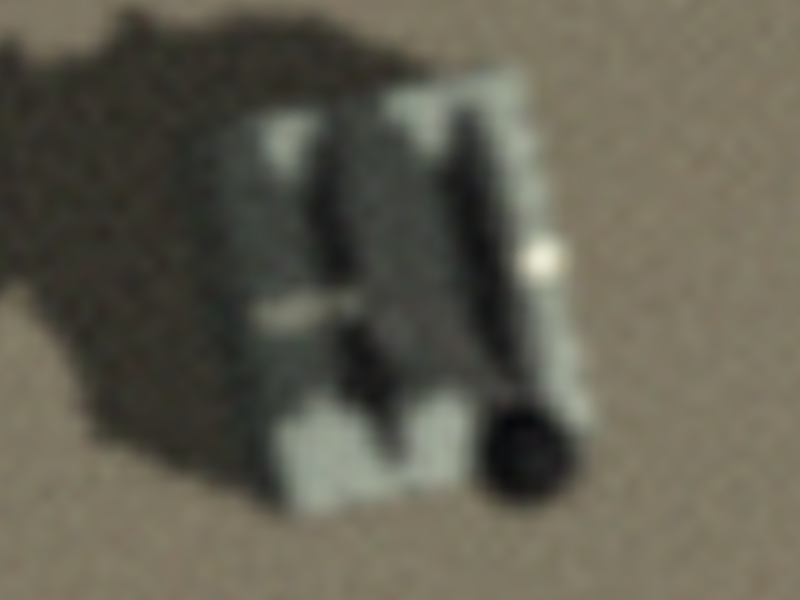

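```bash
python3 - <<'E'
from h import *
go([.385,-.36,.20],None)
t=load("top0"); print("spray",dep(t,463,181))
E
```

```text
t 43.6 tcp [0.5637 0.0749 0.127 ] x [ 0.008 -0.001 -1.   ] y [-0.994  0.11  -0.008] z [ 0.11   0.994 -0.   ] F [-0.4 -0.1 -0.4] gap 0.772 q [-0.06  0.59  1.68 -0.    0.87 -1.52]
rotvec deg [0. 0. 0.]  shift after turn mm [ -73.8  129.4 -451.8]  |d| 475.8  shift in present axes [ -73.8  129.4 -451.8]
spray [ 0.59310297 -0.46451894  0.19036064]
```

move_arm(deltas=[50,-20,0,0,0,0,0.2,50,-25,1,-6,0,0,0.2,50,-20,4,-14,0,0,0,50,-9,7,-24,0,0,0,50,0,9,-30,0,0,0,50,0,9,-30,0,0,0,50,0,9,-30,0,0,0,50,0,9,-30,0,0,0,50,0,9,-30,0,0,0,50,0,9,-30,0,0,0])

```text
t: 44.6
tcp_pos: [0.4698, -0.1411, 0.1971]
tool_rot: [-0.469, 0.529, 0.474, 0.525]
force: [0.3, -0.8, -0.3]
finger_gap: 0.583
```

move_arm(deltas=[50,0,9,-30,0,0,0,50,0,9,-30,0,0,0,50,0,9,-30,0,0,0,50,0,9,-30,0,0,0,50,0,9,-30,0,0,0,50,0,9,-30,0,0,0,50,0,8,-28,0,0,0,50,0,6,-20,0,0,0,50,0,0,0,0,0,0,50,0,0,0,0,0,0])

```text
t: 45.6
tcp_pos: [0.378, -0.3589, 0.1977]
tool_rot: [-0.469, 0.529, 0.474, 0.525]
force: [-0.1, 0.4, 0.3]
finger_gap: 0.586
```

```bash
python3 - <<'E'
from h import *
s=snap("wrist","w33")
go([.3815,-.3715,.20],83.7)
E
```

```text
t 45.65 tcp [ 0.3782 -0.3584  0.1979] x [-0.008  0.002 -1.   ] y [-0.994  0.11   0.009] z [0.11  0.994 0.002] F [-0.4 -0.2  0.2] gap 0.586 q [-0.97  0.44  1.72 -0.01  0.99 -2.43]
rotvec deg [-0.01  0.09 -0.49]  shift after turn mm [ -2.1  -4.7 -12.7]  |d| 13.7  shift in present axes [ -2.2  -4.7 -12.7]
```

View pics/w33.png

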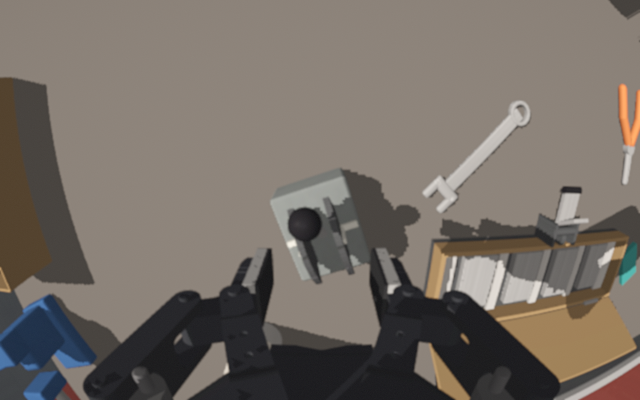

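```bash
python3 - <<'E'
from h import *
s=load("w33")
print("ball", atz(s,304,224,.127,1), dep(s,304,224,1))
b=atz(s,304,224,.127,1)
go([*b[:2],.115],83.7)
E
```

```text
ball [ 0.38289418 -0.37174032  0.127     ] [ 0.3783663  -0.37055277  0.13880036]
t 45.65 tcp [ 0.3782 -0.3584  0.1979] x [-0.008  0.002 -1.   ] y [-0.994  0.11   0.009] z [0.11  0.994 0.002] F [-0.4 -0.2  0.2] gap 0.586 q [-0.97  0.44  1.72 -0.01  0.99 -2.43]
rotvec deg [-0.01  0.09 -0.49]  shift after turn mm [ 82.9  -6.1 -12.8]  |d| 84.1  shift in present axes [ 82.8  -6.8 -12.9]
```

The ball knob at (304,224) works out to (0.383,-0.372,0.127), agreeing with the top and scene cameras. I descend around it.

move_arm(deltas=[50,0,-3,-7,0,0,-0.4,50,10,-3,-6,0,0,0,50,20,0,0,0,0,0,50,25,0,0,0,0,0,50,18,0,0,0,0,0,50,8,0,0,0,0,0,50,0,0,0,0,0,0,50,0,0,0,0,0,0])

```text
t: 46.45
tcp_pos: [0.3836, -0.3736, 0.118]
tool_rot: [-0.472, 0.527, 0.471, 0.526]
force: [-1.4, -0.0, -0.6]
finger_gap: 0.583
```

```bash
python3 - <<'E'
from h import *
s=snap("wrist","w34"); crop("w34",170,130,300,200,2.6,"w34c")
go([.3825,-.3716,.115],83.7)
E
```

```text
t 46.5 tcp [ 0.3837 -0.3738  0.1184] x [ 0.001 -0.002 -1.   ] y [-0.994  0.109 -0.001] z [ 0.109  0.994 -0.002] F [0.6 0.6 0.2] gap 0.582 q [-0.98  0.57  1.76 -0.    0.81 -2.44]
rotvec deg [ 0.02 -0.12  0.06]  shift after turn mm [3.4 1.5 2.1]  |d| 4.2  shift in present axes [3.4 1.5 2.1]
```

View pics/w34c.png

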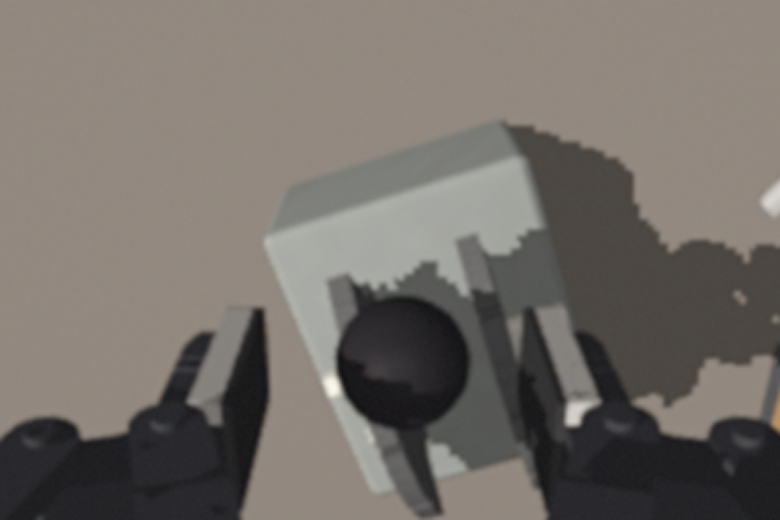

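move_arm(deltas=[50,2.5,1,1.5,0,0,0,20,0,0,0,0,0,0,20,0,0,0,0,0,0,20,0,0,0,0,0,0,20,0,0,0,0,0,0,20,0,0,0,0,0,0], force=30)

```text
t: 47.1
tcp_pos: [0.3822, -0.3719, 0.1157]
tool_rot: [-0.472, 0.527, 0.472, 0.526]
force: [-2.6, -1.1, 5.0]
finger_gap: 0.278
```

move_arm(deltas=[20,-3.9,-7.5,2.5,0,0,0,20,-3,-7.9,2.7,0,0,0,20,-2.1,-8.1,2.7,0,0,0,20,-1.4,-8.2,2.8,0,0,0,20,-0.4,-8.3,2.8,0,0,0,20,0,0,0,0,0,0,20,0,0,0,0,0,0])

```text
t: 47.8
tcp_pos: [0.4264, -0.3637, 0.1266]
tool_rot: [-0.474, 0.526, 0.47, 0.527]
force: [2.6, -3.8, 0.4]
finger_gap: 0.276
```

```bash
python3 - <<'E'
from h import *
s=snap("wrist","w35"); crop("w35",170,130,300,200,2.6,"w35c")
go([.4227,-.3624,.126],83.7)
E
```

```text
t 47.85 tcp [ 0.4264 -0.3638  0.1266] x [ 0.005 -0.004 -1.   ] y [-0.994  0.11  -0.005] z [ 0.11   0.994 -0.003] F [ 3.4 -3.9  0.5] gap 0.28 q [-0.91  0.58  1.7   0.    0.86 -2.37]
rotvec deg [-0.02 -0.2   0.29]  shift after turn mm [0.6 3.8 0.9]  |d| 3.9  shift in present axes [0.6 3.8 0.9]
```

View pics/w35c.png

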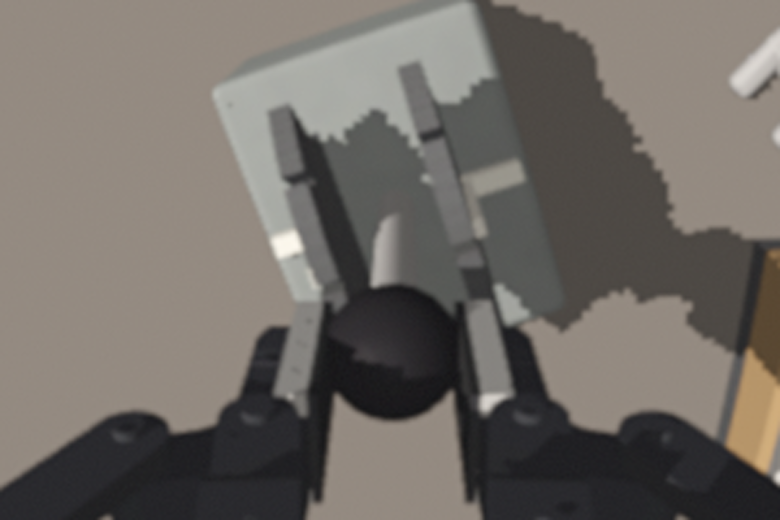

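The lever is upright in the fingers. I release and rise.

move_arm(deltas=[50,0,1,0.5,0,0,0,50,0,0,0,0,0,0,50,0,0,0,0,0,0,50,0,0,0,0,0,0,50,-15,0,0,0,0,0,50,-25,0,0,0,0,0,50,-30,0,0,0,0,0,50,-30,10,0,0,0,0,50,0,15,0,0,0,0,50,0,0,0,0,0,0])

```text
t: 48.85
tcp_pos: [0.3961, -0.3583, 0.2262]
tool_rot: [-0.471, 0.527, 0.472, 0.527]
force: [-0.4, -0.2, -0.2]
finger_gap: 0.584
```

```bash
python3 - <<'E'
from h import *
st()
s=snap("wrist","w36"); print("ball if z=.138",atz(s,0,0,.138,1)[:0])
snap("scene","s36"); snap("top","t36"); crop("t36",180,140,280,130,2.85,"t36c"); crop("s36",150,100,300,200,2.6,"s36c")
E
```

```text
t 48.85 tcp [ 0.3961 -0.3583  0.2262] x [-0.001  0.    -1.   ] y [-0.994  0.111  0.001] z [0.111 0.994 0.   ] F [-0.4 -0.2 -0.2] gap 0.584 q [-0.94  0.41  1.67 -0.    1.06 -2.4 ]
ball if z=.138 []
```

View pics/w36.png

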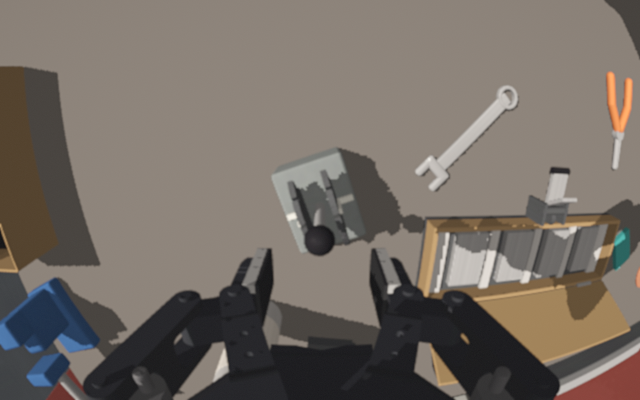

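View pics/s36c.png

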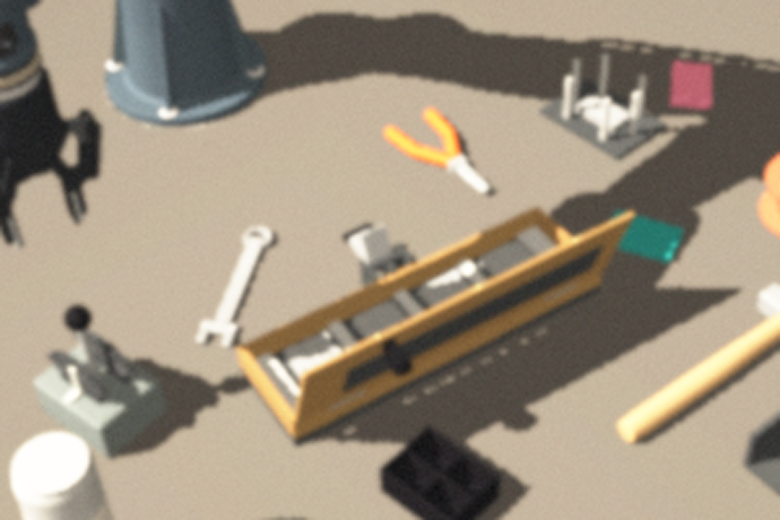

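View pics/t36c.png

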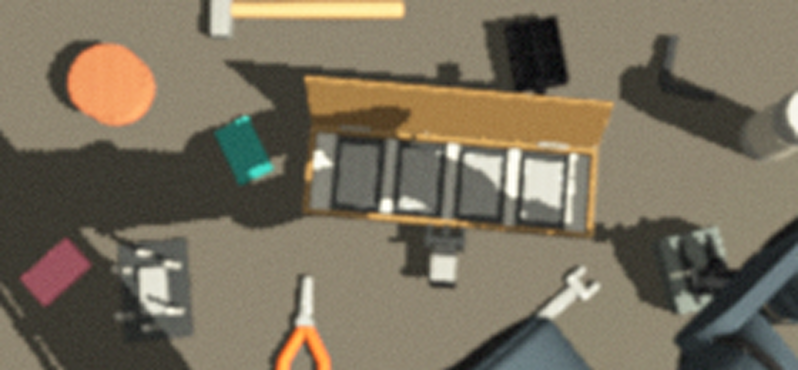

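```bash
python3 - <<'E'
from chk import *
w=load("w36"); print("ball",atz(w,319,240,.138,1).round(4),"depth",dep(w,319,240,1).round(4),"expect upright (.4227,-.3624,.138)")
s=load("s36"); print("ball scene", atz(s,150+78/2.6,100+319/2.6,.138).round(4))
t=load("t36"); im=t["image"][:,:,::-1]
o=ortho(t,.5472,-.0467,.4,.16,.024,.0005)
o=cv2.convertScaleAbs(o,alpha=1.8,beta=10)
for i in range(4):
    pts=[]
    for u,v in [(-.04,-.025),(.04,-.025),(.04,.025),(-.04,.025)]:
        p=bed(u,(i-1.5)*.082+v); pts.append([( -.0467+.2-p[1])/.0005,(.5472+.08-p[0])/.0005])
    cv2.polylines(o,[np.array(pts).astype(np.int32)],True,(255,0,255),1)
cv2.imwrite("pics/o36.png",o)
crop("w36",400,190,240,140,3.3,"w36c")
E
```

```text
ball [ 0.4238 -0.3627  0.138 ] depth [ 0.419  -0.3621  0.1484] expect upright (.4227,-.3624,.138)
ball scene [ 0.4264 -0.3629  0.138 ]
```

View pics/o36.png

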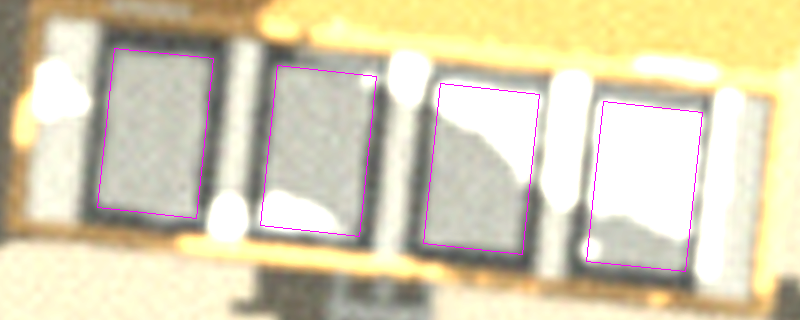

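View pics/w36c.png

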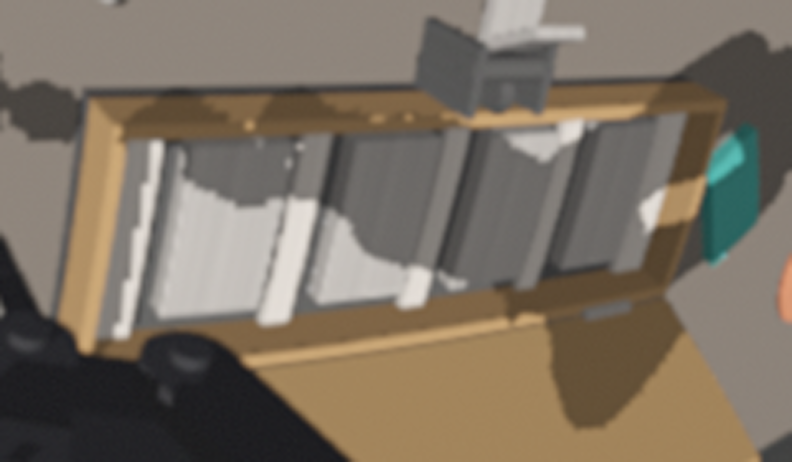

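All four plates lie in the bay centres, the lever ball sits at the upright position, the cover and latch are open, and the robot is clear of everything. I'm handing the job in.

```bash
python3 - <<'E'
from h import *
st(); job.sign_off(); print("done")
E
```

```text
t 49.0 tcp [ 0.3974 -0.3585  0.2248] x [-0.001  0.001 -1.   ] y [-0.994  0.11   0.001] z [0.11  0.994 0.001] F [ 0.6 -0.3  0.4] gap 0.582 q [-0.94  0.42  1.66 -0.    1.06 -2.4 ]
the job is handed in; nothing more can be done
done
```

The bed is ready and the job was handed in at about 49 s. I flipped the latch open, swung the cover back against its stop, and laid the plates. The three from the stack went in bays 0, 1 and 2 and the loose grey one in bay 3. Then I threw the lever into the middle notch.

- **Plates:** in the last top view all four match the ideal bay-centre outlines to about 1–2 mm, lying flat and square. I saw no sign of a plate having been knocked aside.
- **Lever:** the wrist camera puts the lever's ball knob at (0.424, -0.363), against (0.423, -0.362) for upright. The scene camera reads about 3 mm further out, well inside the notch's range.
- **Bed position:** wrist and top cameras disagree by 1–1.5 mm on where the bed lies, and plate 1 in bay 2 sits about 1 mm towards the back. I left it as within tolerance.
- **The rest:** the cover and latch were seen open after everything else was done. The gripper was clear of everything, and the look-alikes and other tools appear unmoved in the views.

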